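Set the sliding spanner tray beside the lathe bench

TASK

Bring the sliding spanner tray to its working place: fit the loose orange T-handle fully home on the square clamp spindle, unclamp, slide the tray until its white pointer stands level with the yellow flag (within about 3 mm), clamp it tight again and leave the handle on. Have every spanner that lies on the bench seated flat in the tray recess of its own colour, head in the wide end, and do not shift or tip the other things on the bench.

Things in the scene. Friction and masses are not known exactly. Their poses are not given: they have to be found in the camera images.
- handle_mid (a point): Loose T-handle: dark steel hub 36 x 36 x 26 mm with a square bore (18 mm wide, 26 mm deep, open at the bottom, sides parallel to the hub's sides) and on top of it an orange grip bar 72 mm long (its x axis) x 14 mm wide x 22 mm tall. It stands upright, 48 mm tall in all; this point is on its axis half-way up, 24 mm above the hub's underside. 160 g.
- spindle_top (a point): Top centre of the square steel clamp spindle, which stands upright on the blue clamp block at the +y end of the tray carriage: 16 x 16 mm, 24 mm tall above the block (its top 4 mm narrowed to 12 mm as a lead-in). Its x and y axes are square to its flats and turn with it. When the handle is fully home its hub rests on the block, 24 mm below this point, and this point then coincides with handle_mid. The block is 70 x 55 mm.
- clamp (a joint): Turn of the clamp spindle, rad: 0 is fully tightened (end stop), growing anticlockwise seen from above; end stop 1.4. The clamp bites below about 0.5 and the tray slides freely above about 0.6. It stays where it is left; turning takes 0.2 to 0.4 N m (more as it bites). Fitted, the handle has about 0.13 rad of play either way on the spindle.
- tray (a joint): Slide of the tray carriage along the bed, m, 0 to 0.12, growing towards the bed's +y (the robot's left). Held by the clamp; when freed it slides with a few newtons, and may be moved by the fitted handle.
- tray_pointer (a point): Tip of the small white pointer (an upright fin 4 mm thick in y, 13 mm tall) on the carriage's far (+x) edge. Its axes are the bed's: y is the slide direction. The carriage is an aluminium plate 160 x 290 mm with a black foam inlay of four colour-floored recesses.
- flag_mark (a point): Yellow index flag (3 mm thick in y) that stands on the table beyond the bed's far edge; the bed is the low grey slab, 170 x 440 x 12 mm. The tray is in its working place when the white pointer is level with the flag along the slide direction (this point's y axis; pointer's y here is 0).
- spanner_red_mid (a point): Spanner with a red grip, lying flat, 130 mm long along its x axis: grip 90 mm long, 18 mm wide, 22 mm tall; at the +x end a steel head 40 mm long, 36 mm wide, 10 mm tall. This point is half-way along the 130 mm and 11 mm above the underside, in the grip (which reaches 65 mm to -x and 25 mm to +x of it). 140 g. May be absent.
- spanner_yellow_mid (a point): Spanner with a yellow grip, lying flat, 130 mm long along its x axis: grip 90 mm long, 18 mm wide, 22 mm tall; at the +x end a steel head 40 mm long, 36 mm wide, 10 mm tall. This point is half-way along the 130 mm and 11 mm above the underside, in the grip (which reaches 65 mm to -x and 25 mm to +x of it). 140 g. May be absent.
- spanner_blue_mid (a point): Spanner with a blue grip, lying flat, 130 mm long along its x axis: grip 90 mm long, 18 mm wide, 22 mm tall; at the +x end a steel head 40 mm long, 36 mm wide, 10 mm tall. This point is half-way along the 130 mm and 11 mm above the underside, in the grip (which reaches 65 mm to -x and 25 mm to +x of it). 140 g. May be absent.
- spanner_green_mid (a point): Spanner with a green grip, lying flat, 130 mm long along its x axis: grip 90 mm long, 18 mm wide, 22 mm tall; at the +x end a steel head 40 mm long, 36 mm wide, 10 mm tall. This point is half-way along the 130 mm and 11 mm above the underside, in the grip (which reaches 65 mm to -x and 25 mm to +x of it). 140 g. May be absent.
- recess_red (a point): Recess with the red floor in the tray's foam, 10 mm deep, 134 mm long, open at the top: this point is the centre of its floor and its x axis points to the wide end, which takes the spanner's head (40 mm wide, from 23 mm to 67 mm along x; the rest is 22 mm wide). 2 mm of room all round. Recesses are 48 mm apart and their wide ends alternate. A seated spanner's x axis is along this x axis and its mid point is 11 mm above this point. Its grip then stands 12 mm above the foam.
- recess_yellow (a point): Recess with the yellow floor in the tray's foam, 10 mm deep, 134 mm long, open at the top: this point is the centre of its floor and its x axis points to the wide end, which takes the spanner's head (40 mm wide, from 23 mm to 67 mm along x; the rest is 22 mm wide). 2 mm of room all round. Recesses are 48 mm apart and their wide ends alternate. A seated spanner's x axis is along this x axis and its mid point is 11 mm above this point. Its grip then stands 12 mm above the foam.
- recess_blue (a point): Recess with the blue floor in the tray's foam, 10 mm deep, 134 mm long, open at the top: this point is the centre of its floor and its x axis points to the wide end, which takes the spanner's head (40 mm wide, from 23 mm to 67 mm along x; the rest is 22 mm wide). 2 mm of room all round. Recesses are 48 mm apart and their wide ends alternate. A seated spanner's x axis is along this x axis and its mid point is 11 mm above this point. Its grip then stands 12 mm above the foam.
- recess_green (a point): Recess with the green floor in the tray's foam, 10 mm deep, 134 mm long, open at the top: this point is the centre of its floor and its x axis points to the wide end, which takes the spanner's head (40 mm wide, from 23 mm to 67 mm along x; the rest is 22 mm wide). 2 mm of room all round. Recesses are 48 mm apart and their wide ends alternate. A seated spanner's x axis is along this x axis and its mid point is 11 mm above this point. Its grip then stands 12 mm above the foam.
- coolant: Bystander: bottle, 60 mm wide, 130 mm tall; origin under its centre.
- mug: Bystander: blue mug, 76 mm wide, 85 mm tall; origin under its centre.
- paste: Bystander: amber jar, 68 mm wide, 60 mm tall; origin under its centre.
- vblock: Bystander: dark steel block 50 x 50 x 40 mm; origin under its centre.
- hammer: Bystander: hammer lying near the table's right side; origin on the table under it.
- parallel: Bystander: steel bar 120 x 22 x 30 mm beyond the bed; origin under its centre.
- insert_box: Bystander: clear box 70 x 50 x 28 mm beyond the bed; origin under its centre.
Things that resemble listed ones, but are neither listed nor needed, are in the scene too. What is meant by the part that bears spanner_blue_mid is not purple, and is the smaller of those in its own colour.

How it is judged (in metres and radians):
On the way, in this order (a step that is already met when the one before it is completed fails the run):
1. the handle is fully home on the square spindle (horizontal distance between handle_mid and spindle_top below 0.004 m and z of handle_mid in the frame of spindle_top below 0.004 m and angle between handle_mid's own z axis and vertical below 0.1 rad), for 0.2 s.
2. the clamp is freed with the handle on it (value of joint clamp above 0.55 rad and horizontal distance between handle_mid and spindle_top below 0.004 m), for 0.1 s.
3. the tray stands at the flag (y of tray_pointer in the frame of flag_mark between -0.005 and 0.005 m), for 0.2 s.
4. the clamp is tight with the tray at the flag (all of step 3 and value of joint clamp below 0.3 rad), for 0.2 s.
At the end, for the whole second after the job is handed in: Handle home on spindle (4 mm, 0.1 rad), pointer level with flag within 5 mm along the slide, clamp below 0.3 rad; each spanner present in the recess of its colour: mid point within 5 mm of the recess centre sideways, under 15 mm above its floor, flat within 0.08 rad (all of step 1 and all of step 4 and horizontal distance between spanner_red_mid and recess_red below 0.005 m and z of spanner_red_mid in the frame of recess_red below 0.015 m and angle between each of spanner_red_mid, spanner_yellow_mid, spanner_blue_mid, spanner_green_mid's own z axis and vertical below 0.08 rad and horizontal distance between spanner_yellow_mid and recess_yellow below 0.005 m and z of spanner_yellow_mid in the frame of recess_yellow below 0.015 m and horizontal distance between spanner_blue_mid and recess_blue below 0.005 m and z of spanner_blue_mid in the frame of recess_blue below 0.015 m and horizontal distance between spanner_green_mid and recess_green below 0.005 m and z of spanner_green_mid in the frame of recess_green below 0.015 m); the robot touches nothing.
It fails at once if a bystander is shifted more than 40 mm or tipped (distance of any of coolant, mug, paste, vblock, hammer, parallel, insert_box from where it was at the start of the episode above 0.04 m or angle between any of coolant, mug, paste's own z axis and vertical above 0.5 rad).
Of spanner_red, spanner_yellow, spanner_blue, spanner_green only 2 to 4 are there at a start; the rules pass over those that are not, and their reading is None.
At some moment in a run one of spanner_red, spanner_yellow, spanner_blue, spanner_green may be knocked a few centimetres aside while the robot is not near it.
It also fails if it takes over 210 s, if anything falls off the work surface, if the arm or the gripper's body presses on something with over 40 N, if the wrist force passes 120 N, or if a joint passes its speed limit or range.

ROBOT

A 7-joint arm with a two-finger parallel gripper is mounted at the origin on the work surface. World frame = base frame: x ahead of the robot, y to its left, z up, the work surface at z = 0. Lengths are in mm, angles in rad, forces in N, time in s.
With the tool pointing down it reaches from about 400 to 900 mm from the base axis. Payload 5.5 kg.
Tool frame: the origin (TCP) lies at the very end of the fingers, on their centre line; the grasp point (between the pads) lies 19 mm behind it (hold_point_z is the distance from the TCP to the grasp point, in mm); z points along the fingers, y is the line along which they close (so a half turn about z gives the same grasp; the last joint's range is limited). The gripper opens to 85 mm and grips with 20 to 120 N. Pads are 22 mm wide; open, the fingers measure 114 mm over their backs; the gripper's body (76 mm by 85 mm) begins 54 mm behind the grasp point. The pads swing forward as they close: fully open they stand 13 mm farther back than shut.
Start: joints at [1.419, 0.501, -0.427, 1.55, 0.221, 1.138, -0.21], TCP at [261.986, -594.864, 231.31] pointing down, gripper open.
Joint ranges: [-2.88, 2.88], [-0.31, 2.03], [-1.54, 1.56], [0.2, 2.42], [-1.41, 4.55], [0.19, 2.02], [-2.57, 2.57]. Speed limits (rad/s): [2.57, 2.57, 3.14, 3.14, 3.14, 3.14, 3.14].

INTERFACE

Orientations are given as a unit quaternion [x, y, z, w].
In Python, from station import state, read_camera, camera_model, finish_job, spot_in, hold_point_z gives the robot as it stands.
- The arm moves only by the tool move_arm, never from a script. Its argument "plan" is a list of rows, each an object with "offset": the shift along the tool's x, y, z in mm, a list of three; "yaw": the turn about the tool's z in degrees; "jaw": the closure, from -1 (fully open) to 1 (shut). In form: [{"offset": [dx, dy, dz], "yaw": yaw, "jaw": jaw}, ...]. A call has 1 to 12 rows; each row is the pose to reach, as a shift and turn from the pose commanded when the call began, along the tool's axes at that moment; what a row does not reach only later rows make up. A row lasts 1/10 s, in which the tool goes at most 50 mm and 8.59 degrees, less where a joint would pass 70% of its speed; a pose out of reach is approached as far as the arm can. A call with a gripper value outside its range is refused whole. The fingers move at their own pace and stop on an object; "newtons" is the grip in N (left out, the last holds). Time passes only in rows, so rows that repeat a pose let the fingers close. It gives the time, the measured TCP pose, the force, the opening and the grip force at its end, in the units of the state.
- state(): the state, without advancing time (a new reading comes with each control period).
- read_camera(name): name is "scene" or "top"; returns the picture (480x640x3 uint8, red, green, blue); there is no depth.
- camera_model(name): a dict with "vfov" (degrees; the focal length in pixels is half the picture's height over the tangent of half this angle, whatever the lens; pixels are square), "cx", "cy" (the principal point, pixels), "dist" ([k1, k2, p1, p2, k3] as OpenCV has them; the pictures are not rectified), "T" (4x4, takes a point from camera to world coordinates). Camera axes: x right, y down, z forward; pixel columns grow to the right and rows downward; lengths in mm; the calibration is good to about 2 mm. A picture is of the moment at which its call begins. camera_model takes no time and is no camera call.
- finish_job(): hands the job in; it is judged then, once.
Trained networks look in the newest picture that a camera, given by its name, has taken for a name from the list of things; names that differ only in an ending like _2 or _b are one class to them, and where a whole thing is asked for, a point or a joint stands for the part that bears it (a point fixed in the world has none). Each returns a list of dicts, best first, with "score" (0 to 1); they miss things now and then, are a little off and sometimes report something else, mostly with a low value. They report only what shows in the picture. A call takes as long as a camera call. They do not tell look-alikes from the thing itself.
- spot_in(camera, label): "bbox" ([left, top, width, height] in pixels, round what is visible of it).
The state is a dict: "t": time; "qpos": joint angles; "joint_velocities": joint speeds; "effort": joint torques, N m; "position": TCP position; "eef_rot": TCP orientation; "force": force on the tool from outside, world axes, zero at the start; "wrist_torque": the same for the moment, N m; "finger_gap": finger opening in mm; "gripper_force": force on a finger pad.
Only numpy, scipy, OpenCV 4.12 (cv2) and the standard library are available. Lean on these libraries where they do the work, as an engineer would, in place of code of your own. Each camera call takes 0.05 s, during which the arm holds its last target. There are 200 camera calls.

## Working session

There is one attempt and no reset: what is moved stays moved. The work goes in short steps, Python scripts to look and compute and a tool call to move; the robot and the scene stay as the last step left them, time stands still between calls to the robot, and variables do not carry over. Pictures are saved under pics/ and viewed, at most 14 in all, crops included, and the job is handed in when it is done.

Besides the shell and the picture viewer there is one more tool, called after ">>>" in YAML: its name, and indented under it one key for each argument. move_arm: Moves the arm, as the interface text tells. Its arguments: {"type":"object","properties":{"plan":{"type":"array","items":{"type":"object","properties":{"offset":{"type":"array","items":{"type":"number"}},"yaw":{"type":"number"},"jaw":{"type":"number"}}}},"newtons":{"type":"number"}},"required":["plan"]}

```bash
mkdir -p pics
cat > h.py <<'E'
import numpy as np, cv2
from station import *
def K(n):
    m=camera_model(n); f=240/np.tan(np.radians(m['vfov'])/2)
    return np.array([[f,0,m['cx']],[0,f,m['cy']],[0,0,1]]),np.array(m['dist'],float),np.array(m['T'],float)
def w(n,px,z):
    k,d,T=K(n); p=cv2.undistortPoints(np.array(px,float).reshape(-1,1,2),k,d).reshape(-1,2)
    r=np.c_[p,np.ones(len(p))]@T[:3,:3].T; o=T[:3,3]
    return o+r*((z-o[2])/r[:,2])[:,None]
def pj(n,P):
    k,d,T=K(n); Ti=np.linalg.inv(T)
    return cv2.projectPoints(np.array(P,float).reshape(-1,3),cv2.Rodrigues(Ti[:3,:3])[0],Ti[:3,3],k,d)[0].reshape(-1,2)
def save(n,f,crop=None,s=1):
    im=read_camera(n); cv2.imwrite('pics/raw_'+f,im[:,:,::-1])
    if crop: l,t,r,b=crop; im=im[t:b,l:r]
    cv2.imwrite('pics/'+f,cv2.resize(im,None,fx=s,fy=s,interpolation=cv2.INTER_CUBIC)[:,:,::-1]); return im
E
python3 - <<'E'
from h import *
save('top','t0.png');save('scene','s0.png')
for n in('top','scene'): print(n,K(n)[2].round(2).tolist(),K(n)[0][0,0])
s=state();print(s['position'],s['eef_rot'],s['finger_gap'],s['force'],hold_point_z)
for l in ['handle_mid','spindle_top','tray_pointer','flag_mark','spanner_red_mid','spanner_yellow_mid','spanner_blue_mid','spanner_green_mid']:
    print(l,[(np.round(d['bbox']).tolist(),round(d['score'],2)) for d in spot_in('top',l)[:4]])
E
```

```text
top [[-0.01, -0.99, 0.15, 295.67], [-1.0, 0.01, -0.01, -50.84], [0.01, -0.15, -0.99, 1673.97], [0.0, 0.0, 0.0, 1.0]] 578.5210965745066
scene [[-0.24, 0.75, -0.62, 1274.74], [0.97, 0.17, -0.16, 119.01], [-0.01, -0.64, -0.77, 1006.75], [0.0, 0.0, 0.0, 1.0]] 441.22409288213606
[ 261.66637873 -594.32755066  230.34975673] [ 9.78566393e-01  2.05929673e-01 -1.50241488e-04 -8.72925240e-04] 85.10824223767568 [ 0.37147693 -0.23560342 -0.74581899] 18.700000000000003
handle_mid [([162.0, 245.0, 17.0, 26.0], 0.56), ([456.0, 240.0, 53.0, 90.0], 0.51)]
spindle_top [([247.0, 178.0, 103.0, 66.0], 0.71), ([256.0, 221.0, 5.0, 3.0], 0.6), ([138.0, 193.0, 23.0, 26.0], 0.46)]
tray_pointer [([245.0, 179.0, 104.0, 63.0], 0.7)]
flag_mark [([256.0, 218.0, 4.0, 7.0], 0.72)]
spanner_red_mid [([355.0, 266.0, 46.0, 25.0], 0.59)]
spanner_yellow_mid [([220.0, 256.0, 41.0, 28.0], 0.53), ([249.0, 181.0, 102.0, 59.0], 0.18)]
spanner_blue_mid [([402.0, 240.0, 44.0, 12.0], 0.82), ([524.0, 274.0, 20.0, 44.0], 0.74), ([380.0, 303.0, 26.0, 61.0], 0.63)]
spanner_green_mid [([291.0, 258.0, 31.0, 30.0], 0.7), ([193.0, 302.0, 21.0, 21.0], 0.46)]
```

View pics/t0.png

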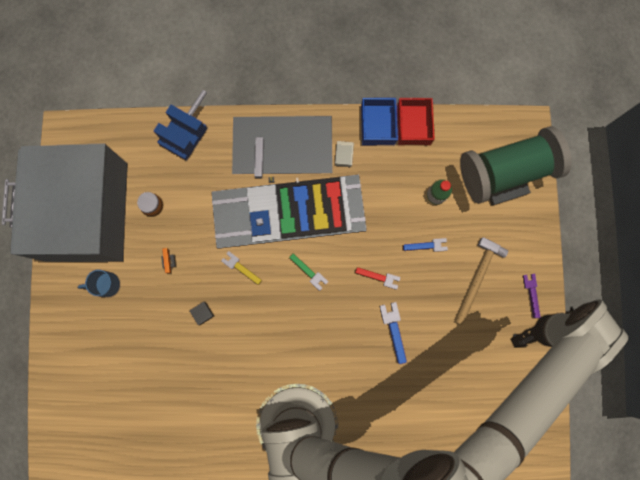

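View pics/s0.png

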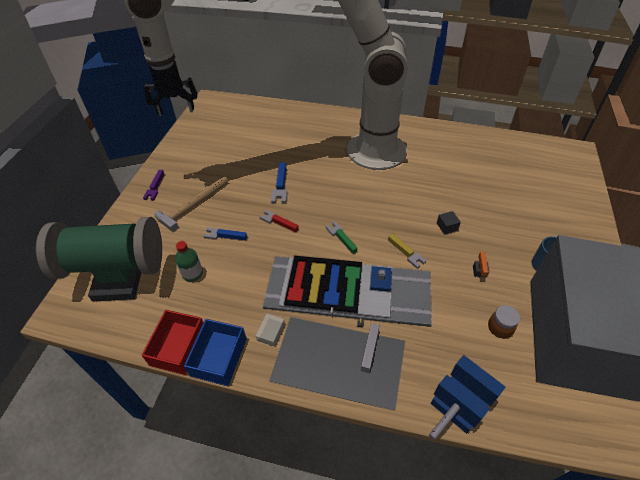

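Candidates: 
- **Blue spanner:** small blue at (425,245), large blue at (393,333) and purple at (531,295). The small blue one fits the description.
- **Handle:** orange T at (169,261). The vise handle at (197,103) is not it.
- **Flag and pointer:** near (271,180) and (297,181).

I'll check these in crops.

Run:
```python
import cv2,numpy as np
a=cv2.imread('pics/raw_t0.png');b=cv2.imread('pics/raw_s0.png')
f=lambda i,l,t,r,bt,s:cv2.resize(i[t:bt,l:r],None,fx=s,fy=s,interpolation=cv2.INTER_CUBIC)
cv2.imwrite('pics/c1.png',f(a,205,165,375,255,4.7))
cv2.imwrite('pics/c2.png',f(b,255,245,445,335,4.2))
o=np.zeros((520,800,3),np.uint8)
x=f(a,340,225,480,370,3.5);y=f(a,150,235,270,290,3);z=f(b,455,240,500,290,5)
o[:x.shape[0],:x.shape[1]]=x[:520];o[:y.shape[0],490:490+min(310,y.shape[1])]=y[:,:310];o[200:200+z.shape[0],500:500+z.shape[1]]=z
cv2.imwrite('pics/c3.png',o)
```

```text
(no output)
```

View pics/c1.png

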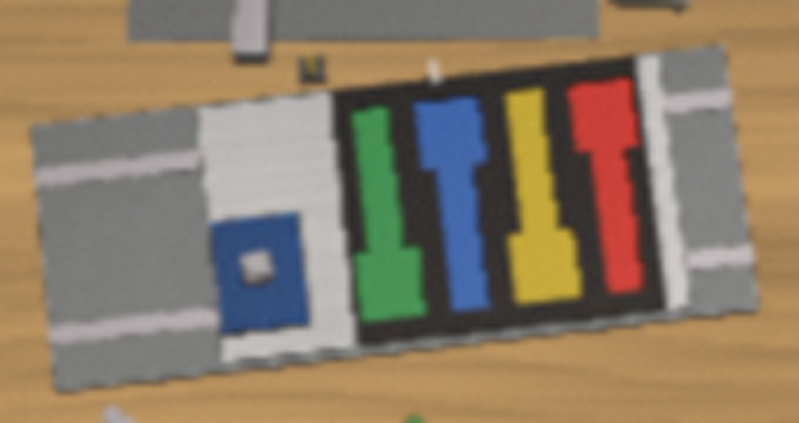

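View pics/c2.png

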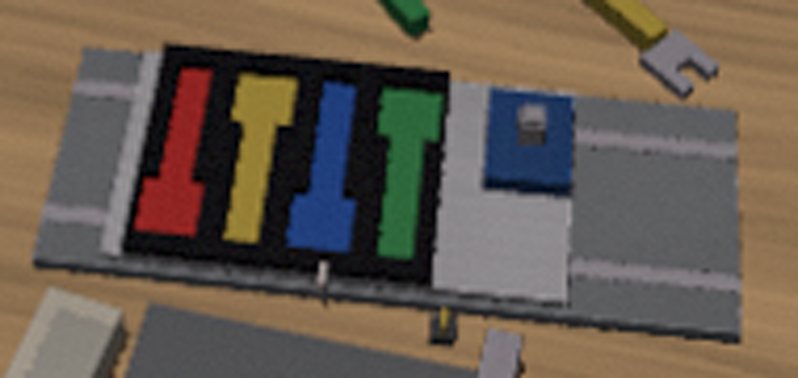

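View pics/c3.png

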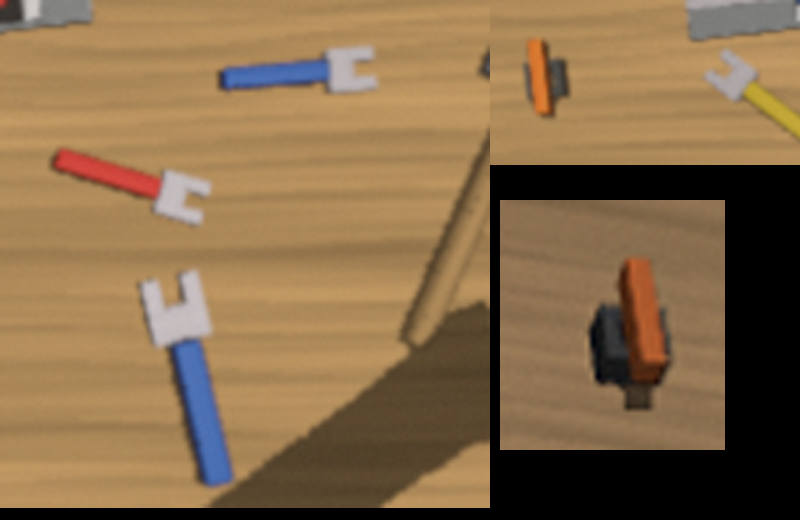

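```bash
cat > fit.py <<'E'
from h import *
from scipy.optimize import minimize
R={'red':((172,8),120,60),'yellow':((21,33),130,70),'blue':((105,118),120,60),'green':((55,80),90,40),'orange':((6,18),170,80),'navy':((105,122),120,40)}
def mask(im,c):
    hsv=cv2.cvtColor(im,cv2.COLOR_RGB2HSV); (a,b),s,v=R[c]; H=hsv[...,0]
    h=(H>=a)&(H<=b) if a<b else (H>=a)|(H<=b)
    return (h&(hsv[...,1]>s)&(hsv[...,2]>v)).astype(np.uint8)
def box(x0,x1,y0,y1,z0,z1): return np.array([[x,y,z] for x in(x0,x1) for y in(y0,y1) for z in(z0,z1)],float)
def place(B,p):
    c,s=np.cos(p[2]),np.sin(p[2]); return B@np.array([[c,s,0],[-s,c,0],[0,0,1]])+[p[0],p[1],p[3] if len(p)>3 else 0]
def hull(n,P): return cv2.convexHull(pj(n,P).astype(np.float32))[:,0]
def fit(ims,color,B,p0,cams=('top','scene'),pad=12):
    # match soft mask with supersampled hull
    p0=np.array(p0,float); data=[]
    for n in cams:
        h=hull(n,place(B,p0)); l,t=np.floor(h.min(0)-pad).astype(int); r,b=np.ceil(h.max(0)+pad).astype(int)
        m=mask(ims[n],color); k,lab,st,_=cv2.connectedComponentsWithStats(m[t:b,l:r])
        if k<2: print('none',n); continue
        j=1+st[1:,4].argmax(); data.append((n,l,t,cv2.GaussianBlur((lab==j).astype(np.float32),(0,0),1.0)))
    def ren(n,l,t,sh,p):
        S=8; o=np.zeros((sh[0]*S,sh[1]*S),np.uint8)
        cv2.fillPoly(o,[np.round((hull(n,place(B,p))-[l-.5,t-.5])*S*16-8).astype(np.int32)],255,shift=4)
        return cv2.GaussianBlur(cv2.resize(o,sh[::-1],interpolation=cv2.INTER_AREA).astype(np.float32)/255,(0,0),1.0)
    f=lambda p:sum(((ren(n,l,t,m.shape,p)-m)**2).sum()/m.sum() for n,l,t,m in data)
    st=np.array([8,8,.15,6])[:len(p0)]; best=None
    for sg in(1,-1):
        r=minimize(f,p0 if best is None else best.x,method='Nelder-Mead',options=dict(initial_simplex=np.vstack([p0 if best is None else best.x]+[(p0 if best is None else best.x)+sg*np.eye(len(p0))[i]*st for i in range(len(p0))]),xatol=.02,fatol=1e-5,maxiter=400))
        if best is None or r.fun<best.fun: best=r
    return best.x,best.fun
GRIP=box(-65,25,-9,9,0,22); BAR=box(-36,36,-7,7,26,48)
E
python3 - <<'E'
from fit import *
ims={n:cv2.imread(f'pics/raw_{n[0]}0.png')[:,:,::-1].copy() for n in('top','scene')}
G={'red':((370,274),(392,281)),'yellow':((246,271),(231,260)),'blue':((418,246),(440,244)),'green':((302,265),(320,282))}
for c,(g,h) in G.items():
    a,b=w('top',[g,h],11); y=np.arctan2(*(b-a)[1::-1]); 
    m=a+20*np.array([np.cos(y),np.sin(y),0])
    for cams in(('top',),('scene',),('top','scene')):
        p,e=fit(ims,c,GRIP,[m[0],m[1],y],cams); print(c,cams[-1] if len(cams)<2 else 'both',p.round(2),round(e,3))
a=w('top',[(167,261)],48)[0]
for cams in(('top',),('scene',),('top','scene')):
    p,e=fit(ims,'orange',BAR,[a[0],a[1],0.1],cams); print('handle',p.round(2),round(e,3))
# triangulate tray corners: foam corners, spindle, pointer, flag
C={'spindle':((255,266),(530,110)),'point':((434,72),(323,272)),'flag':((312,66),(443,318)),'foamA':((333,95),(433,283)),'foamB':((637,62),(122,250)),'foamC':((665,311),(165,45)),'foamD':((357,345),(449,73)),'plateTL':((199,110),(568,300)),
'blkA':((211,224),(571,186)),'blkB':((300,213),(485,183)),'blkC':((310,324),(489,89)),'blkD':((222,333),(575,96)),'bedTL':((32,127),(738,338)),'bedTR':((724,47),(37,263)),'bedBL':((57,390),(738,112)),'bedBR':((757,311),(84,48))}
for k,(a,b) in C.items():
    u=np.array(a)/4.7+[205,165]-.5+.5/4.7; v=np.array(b)/4.2+[255,245]-.5+.5/4.2
    o=[];d=[]
    for n,q in(('top',u),('scene',v)):
        o.append(K(n)[2][:3,3]); x=w(n,[q],0)[0]-o[-1]; d.append(x/np.linalg.norm(x))
    s=np.linalg.lstsq(np.c_[d[0],-d[1]],o[1]-o[0],rcond=None)[0]; A=o[0]+s[0]*d[0];B=o[1]+s[1]*d[1]
    print(k,((A+B)/2).round(1),'gap',np.linalg.norm(A-B).round(1))
E
```

```text
red top [ 420.38 -233.83   -1.88] 0.027
red scene [ 416.04 -237.54   -1.91] 0.12
red both [ 419.29 -234.85   -1.88] 0.174
yellow top [444.54 153.89   0.92] 0.011
yellow scene [438.36 153.02   0.86] 0.393
yellow both [443.26 153.31   0.91] 0.482
blue top [ 508.58 -377.69   -1.48] 0.18
blue scene [ 499.4  -380.62   -1.6 ] 0.556
blue both [ 506.34 -378.66   -1.51] 0.841
green top [439.78 -33.08  -2.32] 0.11
green scene [436.75 -33.91  -2.37] 0.1
green both [438.27 -33.57  -2.34] 0.218
handle [4.6842e+02 3.6934e+02 1.5000e-01] 0.037
handle [4.6288e+02 3.7042e+02 7.0000e-02] 0.254Traceback (most recent call last):
  File "<stdin>", line 11, in <module>
  File "fit.py", line 27, in fit
    r=minimize(f,p0 if best is None else best.x,method='Nelder-Mead',options=dict(initial_simplex=np.vstack([p0 if best is None else best.x]+[(p0 if best is None else best.x)+sg*np.eye(len(p0))[i]*st for i in range(len(p0))]),xatol=.02,fatol=1e-5,maxiter=400))
    res = _minimize_neldermead(fun, x0, args, callback, bounds=bounds,
                               **options)
    fxr = func(xr)
    fx = function(
[... 271 characters left out ...]
<genexpr>
    f=lambda p:sum(((ren(n,l,t,m.shape,p)-m)**2).sum()/m.sum() for n,l,t,m in data)
                     ~~~^^^^^^^^^^^^^^^^^
  File "fit.py", line 22, in ren
    cv2.fillPoly(o,[np.round((hull(n,place(B,p))-[l-.5,t-.5])*S*16-8).astype(np.int32)],255,shift=4)
                              ~~~~^^^^^^^^^^^^^^
  File "fit.py", line 11, in hull
    def hull(n,P): return cv2.convexHull(pj(n,P).astype(np.float32))[:,0]
                                         ~~^^^^^
  File "h.py", line 11, in pj
    k,d,T=K(n); Ti=np.linalg.inv(T)
          ~^^^
  File "h.py", line 4, in K
    m=camera_model(n); f=240/np.tan(np.radians(m['vfov'])/2)
ValueError: time passes only in moves, steps and waits
```

```bash
python3 - <<'E'
import json
from station import *
import numpy as np
json.dump({n:{k:np.array(v).tolist() for k,v in camera_model(n).items() if k in('vfov','cx','cy','dist','T')} for n in('top','scene')},open('cam.json','w'))
E
sed -i "s/^def K(n):/import json; CM=json.load(open('cam.json'))\ndef K(n):/; s/m=camera_model(n); f/m=CM[n]; f/" h.py
sed -i "s/'red':.*'navy'/'red':((172,8),110,35),'yellow':((19,34),110,35),'blue':((103,120),100,25),'green':((50,85),80,20),'orange':((3,18),150,45),'navy'/" fit.py
cat > run1.py <<'E'
from fit import *
ims={n:cv2.imread(f'pics/raw_{n[0]}0.png')[:,:,::-1].copy() for n in('top','scene')}
G={'red':(420,-234,-1.88),'yellow':(444,154,.92),'blue':(508,-378,-1.5),'green':(439,-33,-2.33)}
for c,p0 in G.items():
    print(c,*[(x.round(2).tolist(),round(e,3)) for x,e in (fit(ims,c,GRIP,p0,cm) for cm in(('top',),('scene',)))])
print('handle',*[(x.round(2).tolist(),round(e,3)) for x,e in (fit(ims,'orange',BAR,(467,369,.12),cm) for cm in(('top',),('scene',)))])
C={'spindle':((255,266),(530,110)),'point':((434,72),(323,272)),'flag':((312,66),(443,318)),'foamA':((333,95),(433,283)),'foamB':((637,62),(122,250)),'foamC':((665,311),(165,45)),'foamD':((357,345),(449,73)),'plateTL':((199,110),(568,300)),
'blkA':((211,224),(571,186)),'blkB':((300,213),(485,183)),'blkC':((310,324),(489,89)),'blkD':((222,333),(575,96)),'bedTL':((32,127),(738,338)),'bedTR':((724,47),(37,263)),'bedBL':((57,390),(738,112)),'bedBR':((757,311),(84,48))}
for k,(a,b) in C.items():
    u=np.array(a)/4.7+[205,165]-.5+.5/4.7; v=np.array(b)/4.2+[255,245]-.5+.5/4.2
    o=[];d=[]
    for n,q in(('top',u),('scene',v)):
        o.append(K(n)[2][:3,3]); x=w(n,[q],0)[0]-o[-1]; d.append(x/np.linalg.norm(x))
    s=np.linalg.lstsq(np.c_[d[0],-d[1]],o[1]-o[0],rcond=None)[0]; A=o[0]+s[0]*d[0];B=o[1]+s[1]*d[1]
    print(k,((A+B)/2).round(1),'gap',np.linalg.norm(A-B).round(1))
E
python3 run1.py
```

```text
red ([419.94, -234.52, -1.88], np.float64(0.024)) ([417.87, -235.09, -1.9], np.float64(0.044))
yellow ([444.48, 153.61, 0.93], np.float64(0.02)) ([443.41, 152.46, 0.9], np.float64(0.027))
blue ([508.49, -378.62, -1.49], np.float64(0.116)) ([507.18, -379.49, -1.51], np.float64(0.061))
green ([438.66, -33.32, -2.34], np.float64(0.074)) ([436.71, -34.08, -2.37], np.float64(0.076))
handle ([468.46, 370.25, 0.14], np.float64(0.008)) ([469.08, 369.24, 0.12], np.float64(0.014))
spindle [575.1  99.8  62.6] gap 3.0
point [701.5  -6.1  31.4] gap 0.1
flag [709.1  70.3  19.3] gap 0.3
foamA [689.2  58.5  23.3] gap 3.0
foamB [ 709.2 -132.4   21.7] gap 0.6
foamC [ 551.1 -148.1   26.7] gap 2.2
foamD [531.5  41.2  27.4] gap 1.2
plateTL [681.  141.4  21.6] gap 1.2
blkA [606.4 131.6  33.5] gap 0.6
blkB [613.5  77.8  29. ] gap 1.8
blkC [543.7  69.6  34.3] gap 1.1
blkD [538.2 124.1  36.3] gap 0.8
bedTL [674.9 247.7   6.6] gap 0.8
bedTR [ 722.  -187.1    6.1] gap 3.4
bedBL [507.4 230.4  10.3] gap 3.4
bedBR [ 553.3 -206.3    9.1] gap 2.1
```

```bash
cat >> h.py <<'E'
def th(s=None):
    x,y,z,q=(s or state())['eef_rot']; return np.arctan2(2*(x*y+z*q),1-2*(y*y+z*z))
def go(*targets):
    # targets (x,y,z,theta|None): offsets in current tool frame + yaw deg (period pi reduced)
    s=state(); t0=th(s); c,n=np.cos(t0),np.sin(t0); p=np.array(s['position'])
    print('at',p.round(1),'th',round(t0,3),'q',np.round(s['qpos'],2),'F',np.round(s['force'],1),'gap',round(s['finger_gap'],1),'t',round(s['t'],1))
    for x,y,z,a in targets:
        d=np.array([x,y,z])-p; yaw=0 if a is None else -np.degrees((a-t0+np.pi/2)%np.pi-np.pi/2)
        print('  offset',[round(c*d[0]+n*d[1],1),round(n*d[0]-c*d[1],1),round(-d[2],1)],'yaw',round(yaw,1))
E
cat > tray.py <<'E'
from fit import *
T=np.array([[-67,-11],[23,-11],[23,-20],[67,-20],[67,20],[23,20],[23,11],[-67,11]],float)
L=[('green',72,-1),('blue',24,1),('yellow',-24,-1),('red',-72,1)]
def trayfit(ims,p0,cams=('top','scene'),skip=()):
    S=6;data=[]
    for n in cams:
        q=pj(n,place(box(-80,80,-100,100,0,0),np.array(p0)));l,t=np.floor(q.min(0)-6).astype(int);r,b=np.ceil(q.max(0)+6).astype(int)
        sub=ims[n][t:b,l:r]
        for c,_,_ in L:
            if c not in skip: data.append((n,l,t,c,cv2.GaussianBlur(mask(sub,c).astype(np.float32),(0,0),1)))
    def poly(n,c,p,z,l,t,sh):
        _,yo,sg=[a for a in L if a[0]==c][0]
        P=np.c_[T*[sg,sg]+[0,yo],np.full(8,z)]; q=pj(n,place(P,p))
        o=np.zeros((sh[0]*S,sh[1]*S),np.uint8);cv2.fillPoly(o,[np.round((q-[l-.5,t-.5])*S*16-8).astype(np.int32)],255,shift=4);return o
    def f(p):
        e=0
        for n,l,t,c,m in data:
            o=poly(n,c,p,0,l,t,m.shape)&poly(n,c,p,10,l,t,m.shape)
            o=cv2.GaussianBlur(cv2.resize(o,m.shape[::-1],interpolation=cv2.INTER_AREA).astype(np.float32)/255,(0,0),1)
            w0=pj(n,place(np.array([[0,[a for a in L if a[0]==c][0][1],0.]]),p))[0]
            yy,xx=np.mgrid[:m.shape[0],:m.shape[1]]; 
            k=o>.02; e+=((o-m)**2)[k|(cv2.dilate(k.astype(np.uint8),np.ones((5,5)))>0)].sum()/max(o.sum(),1)
        return e
    p0=np.array(p0,float)
    r=minimize(f,p0,method='Nelder-Mead',options=dict(initial_simplex=np.vstack([p0]+[p0+np.eye(4)[i]*[5,5,.05,5][i] for i in range(4)]),xatol=.03,fatol=1e-5,maxiter=300))
    return r.x,r.fun
E
python3 - <<'E'
from tray import *
ims={n:cv2.imread(f'pics/raw_{n[0]}0.png')[:,:,::-1].copy() for n in('top','scene')}
for cm in(('top',),('scene',),('top','scene')):
    p,e=trayfit(ims,(620,-45,.108,16),cm);print(cm,p.round(3).tolist(),round(e,3))
tr=p
B=box(-35,35,-27.5,27.5,-12,0)
for cm in(('top',),('scene',)):
    p,e=fit(ims,'navy',B,(576,100,.108,36),cm);print('blk',p.round(2).tolist(),e.round(3))
go((430,-150,231,1.70),(468,370,160,1.70))
E
```

```text
('top',) [622.883, -44.526, 0.113, 19.793] 0.098
('scene',) [620.167, -45.314, 0.109, 19.278] 0.079
('top', 'scene') [621.699, -44.631, 0.109, 22.016] 0.17
blk [577.24, 101.67, 0.12, 29.06] 0.209
blk [572.87, 100.58, 0.11, 35.84] 0.199
at [ 262.  -594.8  231.3] th 0.415 q [ 1.42  0.5  -0.43  1.55  0.22  1.14 -0.21] F [ 0.2 -0.1  0.2] gap 85.5 t 0.5
  offset [np.float64(333.1), np.float64(-339.4), np.float64(0.3)] yaw -73.6
  offset [np.float64(577.5), np.float64(-799.9), np.float64(71.3)] yaw -73.6
```

>>> move_arm:
  plan:
    - {"offset": [33, -34, 0], "yaw": -7, "jaw": -1}
    - {"offset": [67, -68, 0], "yaw": -14, "jaw": -1}
    - {"offset": [100, -102, 0], "yaw": -21, "jaw": -1}
    - {"offset": [133, -136, 0], "yaw": -28, "jaw": -1}
    - {"offset": [167, -170, 0], "yaw": -35, "jaw": -1}
    - {"offset": [200, -204, 0], "yaw": -42, "jaw": -1}
    - {"offset": [233, -238, 0], "yaw": -49, "jaw": -1}
    - {"offset": [267, -272, 0], "yaw": -56, "jaw": -1}
    - {"offset": [300, -306, 0], "yaw": -63, "jaw": -1}
    - {"offset": [333, -339, 0], "yaw": -70, "jaw": -1}
    - {"offset": [333, -339, 0], "yaw": -73.6, "jaw": -1}

```text
t: 1.6
position: [432.6, -143.5, 232.3]
eef_rot: [0.655, 0.756, 0.001, 0.001]
force: [-0.2, 0.3, 0.2]
finger_gap: 85.3
gripper_force: 0.0
```

```bash
python3 -c "
from h import *
go((468,370,150,1.70),(468.5,370,60,1.7))"
```

```text
at [ 432.6 -143.5  232.3] th 1.714 q [ 1.1   0.21 -0.93  2.01  0.2   1.01  0.22] F [-0.2  0.3  0.2] gap 85.3 t 1.6
  offset [np.float64(503.2), np.float64(108.4), np.float64(82.3)] yaw 0.8
  offset [np.float64(503.2), np.float64(108.9), np.float64(172.3)] yaw 0.8
```

>>> move_arm:
  plan:
    - {"offset": [45, 10, 0], "yaw": 0, "jaw": -1}
    - {"offset": [92, 20, 0], "yaw": 0, "jaw": -1}
    - {"offset": [139, 30, 0], "yaw": 0, "jaw": -1}
    - {"offset": [186, 40, 0], "yaw": 0, "jaw": -1}
    - {"offset": [233, 50, 0], "yaw": 0, "jaw": -1}
    - {"offset": [280, 60, 10], "yaw": 0, "jaw": -1}
    - {"offset": [327, 70, 20], "yaw": 0, "jaw": -1}
    - {"offset": [374, 80, 35], "yaw": 0, "jaw": -1}
    - {"offset": [421, 90, 50], "yaw": 0, "jaw": -1}
    - {"offset": [465, 99, 65], "yaw": 0, "jaw": -1}
    - {"offset": [503, 108, 82], "yaw": 0, "jaw": -1}
    - {"offset": [503, 108, 82], "yaw": 0, "jaw": -1}

```text
t: 2.8
position: [469.4, 368.7, 147.5]
eef_rot: [0.657, 0.754, 0.0, -0.003]
force: [-1.6, -0.2, 0.0]
finger_gap: 85.6
gripper_force: 0.0
```

```bash
python3 -c "
from h import *
go((468.5,370,100,1.70),(468.5,370,9,1.7))
save('top','t1.png',(120,215,220,300),4);save('scene','s1.png',(410,160,540,310),4)
a=cv2.imread('pics/t1.png');b=cv2.imread('pics/s1.png');o=np.zeros((600,800,3),np.uint8)
o[:340,:400]=a;o[:600,400:800]=cv2.resize(b,(520,600))[:,60:460];cv2.imwrite('pics/m1.png',o)
P=state()['position'];print(pj('top',[P]),pj('scene',[P]))"
```

```text
at [469.4 368.7 147.5] th 1.707 q [-0.07  0.63 -0.88  1.75  0.56  1.03 -1.02] F [-1.6 -0.2  0. ] gap 85.6 t 2.8
  offset [np.float64(1.4), np.float64(-0.7), np.float64(47.5)] yaw 0.4
  offset [np.float64(1.4), np.float64(-0.7), np.float64(138.5)] yaw 0.4
[[158.27542539 254.76331866]] [[492.16684818 237.97422289]]
```

View pics/m1.png

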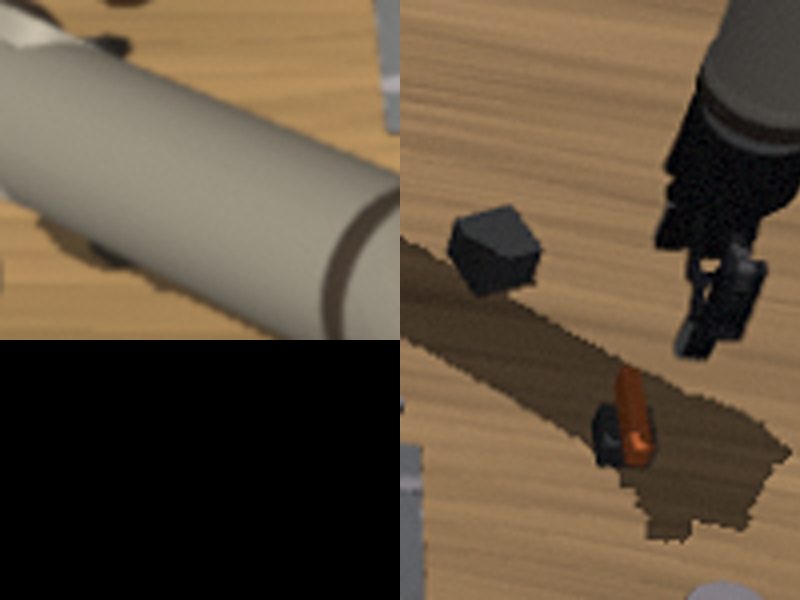

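>>> move_arm:
  plan:
    - {"offset": [1.4, -0.7, 35], "yaw": 0, "jaw": -1}
    - {"offset": [1.4, -0.7, 70], "yaw": 0, "jaw": -1}
    - {"offset": [1.4, -0.7, 95], "yaw": 0, "jaw": -1}
    - {"offset": [1.4, -0.7, 115], "yaw": 0, "jaw": -1}
    - {"offset": [1.4, -0.7, 130], "yaw": 0, "jaw": -1}
    - {"offset": [1.4, -0.7, 137], "yaw": 0, "jaw": -1}
    - {"offset": [1.4, -0.7, 137], "yaw": 0, "jaw": -1}

```text
t: 3.6
position: [471.9, 363.2, 12.0]
eef_rot: [0.66, 0.751, -0.0, 0.0]
force: [-0.8, -0.8, 0.5]
finger_gap: 85.5
gripper_force: 0.0
```

```bash
python3 -c "
from h import *
go((468.5,370,9,1.7))
save('scene','s2.png',(430,200,530,300),6)"
```

```text
at [471.9 363.2  12. ] th 1.699 q [-0.16  0.8  -0.74  1.81  0.72  0.82 -1.14] F [-0.8 -0.8  0.5] gap 85.5 t 3.6
  offset [np.float64(7.2), np.float64(-2.5), np.float64(3.0)] yaw -0.1
```

View pics/s2.png

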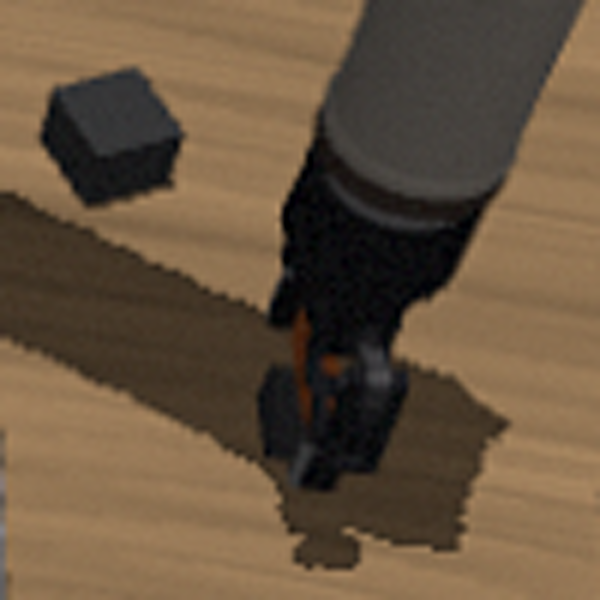

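>>> move_arm:
  plan:
    - {"offset": [7, -2.5, 2], "yaw": 0, "jaw": -1}
    - {"offset": [7, -2.5, 2], "yaw": 0, "jaw": -1}
    - {"offset": [7, -2.5, 2], "yaw": 0, "jaw": -1}

```text
t: 3.95
position: [468.4, 371.1, 11.0]
eef_rot: [0.66, 0.751, 0.001, 0.0]
force: [0.2, -0.1, -0.2]
finger_gap: 85.6
gripper_force: 0.0
```

>>> move_arm:
  newtons: 60
  plan:
    - {"offset": [0, 0, 0], "yaw": 0, "jaw": 1}
    - {"offset": [0, 0, 0], "yaw": 0, "jaw": 1}
    - {"offset": [0, 0, 0], "yaw": 0, "jaw": 1}
    - {"offset": [0, 0, 0], "yaw": 0, "jaw": 1}
    - {"offset": [0, 0, 0], "yaw": 0, "jaw": 1}

```text
t: 4.45
position: [468.8, 370.7, 11.1]
eef_rot: [0.66, 0.751, 0.001, 0.0]
force: [-0.7, -0.0, 5.4]
finger_gap: 70.8
gripper_force: 69.2
```

```bash
python3 -c "
from h import *
go((468.5,370,9,1.7))"
```

```text
at [468.8 370.7  11.1] th 1.699 q [-0.17  0.81 -0.74  1.81  0.73  0.82 -1.15] F [-0.7 -0.   5.4] gap 70.8 t 4.5
  offset [np.float64(-0.6), np.float64(-0.4), np.float64(2.1)] yaw -0.0
```

Run:
```python
from fit import *
import fit as F
ims={n:cv2.imread(f'pics/raw_{n[0]}0.png')[:,:,::-1].copy() for n in('top','scene')}
def smask(im,c):
    hsv=cv2.cvtColor(im,cv2.COLOR_RGB2HSV); return ((hsv[...,1]<95)&(hsv[...,2]>40)).astype(np.uint8)
F.mask=smask
S=np.vstack([box(-8,8,-8,8,-24,-4),box(-6,6,-6,6,-4,0)])
for zt in(56,60,64):
  for y0 in(.1,.5,.9):
    print(zt,y0,*[(x.round(2).tolist(),round(e,3)) for x,e in (fit(ims,'x',S+[0,0,zt],(575,100,y0),cm,pad=1) for cm in(('top',),('scene',),('top','scene')))])
i=ims['top'][210:234,250:270]; print(smask(i,0)); i=ims['scene'][264:290,370:392]; print(smask(i,0))
go((575,100,120,1.7))
```

```text
56 0.1 ([577.33, 102.31, -0.16], np.float64(0.045)) ([572.07, 100.19, 0.22], np.float64(0.003)) ([575.51, 101.12, 0.1], np.float64(0.169))
56 0.5 ([577.63, 102.15, 0.6], np.float64(0.051)) ([572.08, 100.04, 0.2], np.float64(0.003)) ([575.15, 101.08, 0.15], np.float64(0.152))
56 0.9 ([577.07, 102.15, 1.03], np.float64(0.037)) ([572.52, 100.17, 1.52], np.float64(0.01)) ([575.47, 100.95, 1.52], np.float64(0.124))
60 0.1 ([576.56, 102.1, 0.06], np.float64(0.048)) ([575.47, 100.34, 0.23], np.float64(0.004)) ([576.25, 100.92, 0.17], np.float64(0.073))
60 0.5 ([576.41, 101.6, 0.93], np.float64(0.039)) ([575.23, 100.2, 0.25], np.float64(0.003)) ([576.11, 100.6, 0.16], np.float64(0.053))
60 0.9 ([576.78, 101.64, 1.06], np.float64(0.034)) ([575.16, 100.23, 1.8], np.float64(0.002)) ([575.92, 100.74, 1.72], np.float64(0.051))
64 0.1 ([576.0, 101.88, 0.14], np.float64(0.049)) ([577.88, 100.3, 0.19], np.float64(0.003)) ([576.74, 100.54, 0.13], np.float64(0.072))
64 0.5 ([575.54, 101.09, 0.99], np.float64(0.038)) ([578.19, 100.32, 0.18], np.float64(0.002)) ([576.87, 100.48, 0.19], np.float64(0.055)
[... 1883 characters left out ...]
0 0 0 0 0 0 0 1 1 1 1 1 0 0 0 0 0 0 0 1]
 [1 0 0 0 0 0 0 0 0 0 0 0 0 0 0 0 0 0 0 0 0 1]
 [1 0 0 0 0 0 0 0 0 0 0 0 0 0 0 0 0 0 0 0 0 1]
 [1 0 0 0 0 0 0 0 0 0 0 0 0 0 0 0 0 0 0 0 0 1]
 [1 0 0 0 0 0 0 0 0 0 0 0 0 0 0 0 0 0 0 0 0 1]
 [1 0 0 0 0 0 0 0 0 0 0 0 0 0 0 0 0 0 0 0 0 1]
 [0 0 0 0 0 0 0 0 0 0 0 0 0 0 0 0 0 0 0 0 0 1]
 [1 0 0 0 0 0 0 0 0 0 0 0 0 0 0 0 0 0 0 0 0 1]
 [1 0 0 0 0 0 0 0 0 0 0 0 0 0 0 0 0 0 0 0 0 1]
 [1 0 0 0 0 0 0 0 0 0 0 0 0 0 0 0 0 0 0 0 0 1]
 [1 0 0 0 0 0 0 0 0 0 0 0 0 0 0 0 0 0 0 0 0 1]]
at [468.8 370.7  11.1] th 1.699 q [-0.17  0.81 -0.74  1.81  0.73  0.82 -1.15] F [-0.7 -0.   5.4] gap 70.8 t 4.5
  offset [np.float64(-282.0), np.float64(70.6), np.float64(-108.9)] yaw -0.0
```

>>> move_arm:
  plan:
    - {"offset": [0, 0, -40], "yaw": 0, "jaw": 1}
    - {"offset": [0, 0, -80], "yaw": 0, "jaw": 1}
    - {"offset": [-20, 5, -109], "yaw": 0, "jaw": 1}
    - {"offset": [-65, 16, -109], "yaw": 0, "jaw": 1}
    - {"offset": [-110, 27, -109], "yaw": -1, "jaw": 1}
    - {"offset": [-155, 38, -109], "yaw": -2, "jaw": 1}
    - {"offset": [-200, 49, -109], "yaw": -2.3, "jaw": 1}
    - {"offset": [-240, 60, -109], "yaw": -2.3, "jaw": 1}
    - {"offset": [-265, 66, -109], "yaw": -2.3, "jaw": 1}
    - {"offset": [-280, 70, -109], "yaw": -2.3, "jaw": 1}
    - {"offset": [-280, 71, -109], "yaw": -2.3, "jaw": 1}
    - {"offset": [-280, 71, -109], "yaw": -2.3, "jaw": 1}

```text
t: 5.65
position: [574.3, 103.3, 119.3]
eef_rot: [0.645, 0.765, 0.0, -0.001]
force: [-1.2, 0.3, -1.1]
finger_gap: 71.0
gripper_force: 70.3
```

>>> move_arm:
  plan:
    - {"offset": [0, 0, 0], "yaw": 0, "jaw": 1}
    - {"offset": [0, 0, 0], "yaw": 0, "jaw": 1}

```text
t: 5.85
position: [574.0, 104.0, 119.5]
eef_rot: [0.644, 0.765, 0.0, -0.0]
force: [0.1, 1.0, -0.4]
finger_gap: 70.9
gripper_force: 70.3
```

Run:
```python
from fit import *
go((576,101.8,120,1.74),(576,101.8,78,1.74))
ims={'top':save('top','t3.png'),'scene':save('scene','s3.png',(330,220,430,310),6)}
s=state()
for cm in(('top',),('scene',)):
    try: print(fit(ims,'orange',BAR+[0,0,s['position'][2]-11],(s['position'][0],s['position'][1],.17),cm))
    except Exception as e: print(e)
```

```text
bash:   807 Segmentation fault         python3 - <<'E'
from fit import *
go((576,101.8,120,1.74),(576,101.8,78,1.74))
ims={'top':save('top','t3.png'),'scene':save('scene','s3.png',(330,220,430,310),6)}
s=state()
for cm in(('top',),('scene',)):
    try: print(fit(ims,'orange',BAR+[0,0,s['position'][2]-11],(s['position'][0],s['position'][1],.17),cm))
    except Exception as e: print(e)
E
```

View pics/s3.png

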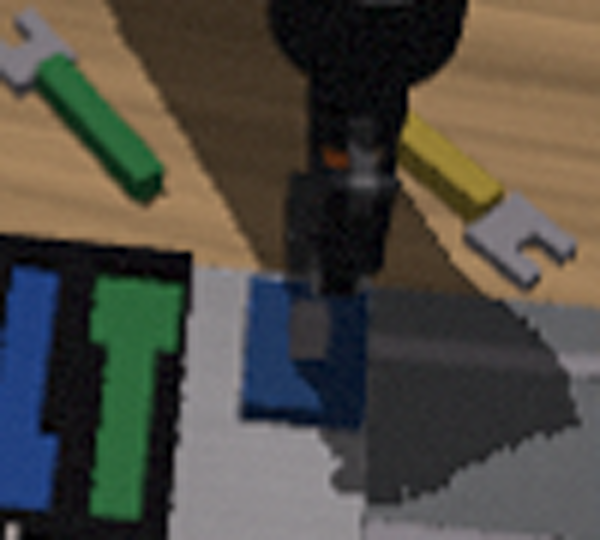

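>>> move_arm:
  plan:
    - {"offset": [-2.5, 1.6, 15], "yaw": 0, "jaw": 1}
    - {"offset": [-2.5, 1.6, 30], "yaw": 0, "jaw": 1}
    - {"offset": [-2.5, 1.6, 38], "yaw": 0, "jaw": 1}
    - {"offset": [-2.5, 1.6, 43], "yaw": 0, "jaw": 1}
    - {"offset": [-2.5, 1.6, 47], "yaw": 0, "jaw": 1}
    - {"offset": [-2.5, 1.6, 50], "yaw": 0, "jaw": 1}
    - {"offset": [-2.5, 1.6, 50], "yaw": 0, "jaw": 1}

```text
t: 6.65
position: [576.7, 99.5, 69.1]
eef_rot: [0.645, 0.764, -0.0, -0.0]
force: [0.1, -0.4, -1.1]
finger_gap: 70.9
gripper_force: 70.3
```

```bash
python3 -c "
from h import *
go((576,101.8,69,1.74))
save('scene','s4.png')"
```

```text
at [576.7  99.5  69.1] th 1.74 q [ 0.38  0.71 -0.81  1.82  0.65  0.89 -0.57] F [ 0.1 -0.4 -1.1] gap 70.9 t 6.7
  offset [np.float64(2.4), np.float64(-0.3), np.float64(0.1)] yaw -0.0
```

>>> move_arm:
  plan:
    - {"offset": [1.5, 0, 3], "yaw": 0, "jaw": 1}
    - {"offset": [1.5, 0, 7], "yaw": 0, "jaw": 1}
    - {"offset": [1.5, 0, 11], "yaw": 0, "jaw": 1}
    - {"offset": [1.5, 0, 11], "yaw": 0, "jaw": 1}

```text
t: 7.1
position: [576.2, 100.9, 57.7]
eef_rot: [0.645, 0.764, -0.0, -0.0]
force: [-0.1, 0.6, -1.4]
finger_gap: 71.0
gripper_force: 70.4
```

>>> move_arm:
  plan:
    - {"offset": [0, 0, 4], "yaw": 0, "jaw": 1}
    - {"offset": [0, 0, 7], "yaw": 0, "jaw": 1}
    - {"offset": [0, 0, 9], "yaw": 0, "jaw": 1}
    - {"offset": [0, 0, 9], "yaw": 0, "jaw": 1}

```text
t: 7.5
position: [576.3, 100.9, 48.9]
eef_rot: [0.645, 0.764, -0.0, -0.0]
force: [-0.1, 0.1, -2.1]
finger_gap: 71.1
gripper_force: 70.4
```

>>> move_arm:
  plan:
    - {"offset": [0, 0, 2], "yaw": 0, "jaw": 1}
    - {"offset": [0, 0, 4], "yaw": 0, "jaw": 1}
    - {"offset": [0, 0, 4], "yaw": 0, "jaw": 1}

```text
t: 7.8
position: [576.7, 101.0, 48.1]
eef_rot: [0.645, 0.764, -0.001, 0.001]
force: [-8.2, -3.7, 22.6]
finger_gap: 71.0
gripper_force: 73.1
```

>>> move_arm:
  newtons: 90
  plan:
    - {"offset": [0, 0, -3], "yaw": 0, "jaw": 1}
    - {"offset": [0, 0, -3], "yaw": -5, "jaw": 1}
    - {"offset": [0, 0, -3], "yaw": -11, "jaw": 1}
    - {"offset": [0, 0, -3], "yaw": -17, "jaw": 1}
    - {"offset": [0, 0, -3], "yaw": -23, "jaw": 1}
    - {"offset": [0, 0, -3], "yaw": -29, "jaw": 1}
    - {"offset": [0, 0, -3], "yaw": -35, "jaw": 1}
    - {"offset": [0, 0, -3], "yaw": -41, "jaw": 1}
    - {"offset": [0, 0, -3], "yaw": -47, "jaw": 1}
    - {"offset": [0, 0, -3], "yaw": -53, "jaw": 1}
    - {"offset": [0, 0, -3], "yaw": -57, "jaw": 1}
    - {"offset": [0, 0, -3], "yaw": -57, "jaw": 1}

```text
t: 9.0
position: [575.8, 101.3, 48.4]
eef_rot: [0.202, 0.979, 0.0, -0.001]
force: [-4.1, 0.8, 2.8]
finger_gap: 70.1
gripper_force: 103.0
```

```bash
python3 -c "
from h import *
go((576,101,48.5,1.74+.99));print(state()['wrist_torque'])
im=save('scene','s5.png');cv2.imwrite('pics/s5.png',cv2.resize(im[225:335,300:440],None,fx=5,fy=5)[:,:,::-1])
im=save('top','t5.png');"
```

```text
at [575.8 101.3  48.4] th 2.735 q [ 0.49  0.85 -0.99  1.83  0.86  0.97  0.28] F [-4.1  0.8  2.8] gap 70.1 t 9.0
  offset [np.float64(-0.3), np.float64(-0.2), np.float64(-0.1)] yaw 0.3
[ 0.0631284   0.79404838 -0.03387048]
```

View pics/s5.png

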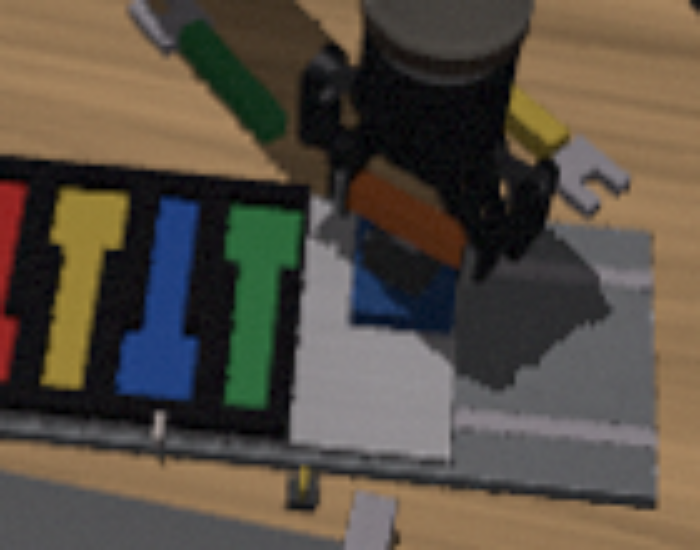

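>>> move_arm:
  plan:
    - {"offset": [2.5, 4.3, 0], "yaw": 0, "jaw": 1}
    - {"offset": [7.4, 13, 0], "yaw": 0, "jaw": 1}
    - {"offset": [12.4, 21.7, 0], "yaw": 0, "jaw": 1}
    - {"offset": [17.3, 30.4, 0], "yaw": 0, "jaw": 1}
    - {"offset": [22.3, 39.1, 0], "yaw": 0, "jaw": 1}
    - {"offset": [27.2, 47.8, 0], "yaw": 0, "jaw": 1}
    - {"offset": [32.2, 56.5, 0], "yaw": 0, "jaw": 1}
    - {"offset": [35.5, 62.5, 0], "yaw": 0, "jaw": 1}
    - {"offset": [37.1, 65.2, 0], "yaw": 0, "jaw": 1}
    - {"offset": [37.1, 65.2, 0], "yaw": 0, "jaw": 1}
    - {"offset": [37.1, 65.2, 0], "yaw": 0, "jaw": 1}

```text
t: 10.2
position: [567.8, 176.3, 48.4]
eef_rot: [0.202, 0.979, 0.0, -0.0]
force: [-5.1, 1.6, 3.7]
finger_gap: 70.2
gripper_force: 102.8
```

Run:
```python
from tray import *
go((567.6,175.6,48.4,None))
ims={n:save(n,n[0]+'6.png') for n in('top','scene')}
for cm in(('top',),('scene',)):
    p,e=trayfit(ims,(613,30,.11,19.5),cm);print(p.round(2).tolist(),e.round(3))
i=ims['scene'][305:345,310:400]; j=ims['top'][165:200,250:300]
o=np.zeros((600,720,3),np.uint8);o[:320,:720]=cv2.resize(i,None,fx=8,fy=8,interpolation=cv2.INTER_CUBIC);j=cv2.resize(j,None,fx=7,fy=7,interpolation=cv2.INTER_CUBIC);o[330:575,:350]=j
cv2.imwrite('pics/m6.png',o[:,:,::-1])
```

```text
at [567.8 176.3  48.4] th 2.735 q [ 0.35  0.86 -0.98  1.8   0.86  0.98  0.16] F [-5.1  1.6  3.7] gap 70.2 t 10.2
  offset [np.float64(-0.1), np.float64(-0.7), np.float64(-0.0)] yaw 0
[618.94, 30.65, 0.12, 19.52] 1.415
[614.15, 30.13, 0.11, 22.64] 0.075
```

View pics/m6.png

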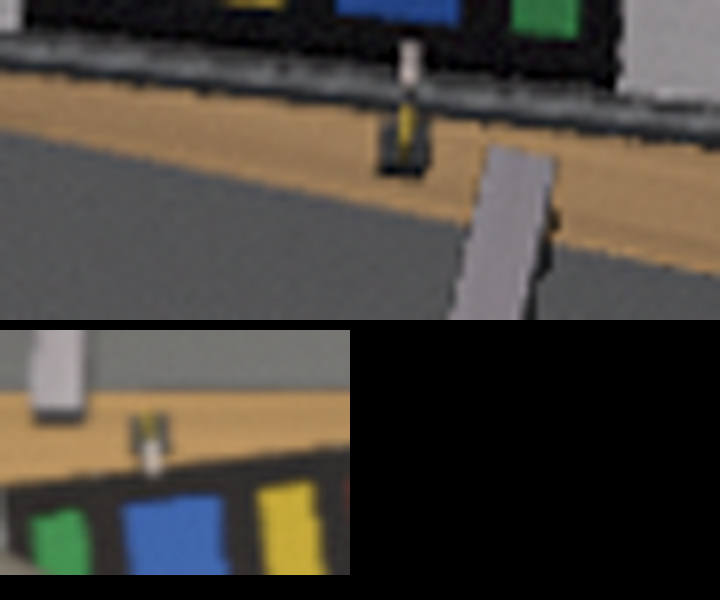

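Run:
```python
from h import *
u=np.array([-np.sin(.11),np.cos(.11),0])
for n,a,b in(('scene',(361.1,312.5),(360.6,320.6)),('top',(271.7,182.9),(271.4,178.6))):
    for za,zb in((31,20),(31,25),(28,20)): 
        A=w(n,[a],za)[0];B=w(n,[b],zb)[0]; print(n,A.round(1),B.round(1),((A-B)@u).round(2))
```

```text
scene [693.   69.1  31. ] [710.   71.6  20. ] -0.64
scene [693.   69.1  31. ] [712.8  71.9  25. ] -0.57
scene [691.2  68.9  28. ] [710.   71.6  20. ] -0.6
top [693.4  67.5  31. ] [709.   69.2  20. ] 0.0
top [693.4  67.5  31. ] [707.8  68.9  25. ] 0.23
top [694.1  67.7  28. ] [709.   69.2  20. ] 0.14
```

>>> move_arm:
  plan:
    - {"offset": [0, 0, 0], "yaw": 6, "jaw": 1}
    - {"offset": [0, 0, 0], "yaw": 12, "jaw": 1}
    - {"offset": [0, 0, 0], "yaw": 18, "jaw": 1}
    - {"offset": [0, 0, 0], "yaw": 24, "jaw": 1}
    - {"offset": [0, 0, 0], "yaw": 30, "jaw": 1}
    - {"offset": [0, 0, 0], "yaw": 36, "jaw": 1}
    - {"offset": [0, 0, 0], "yaw": 42, "jaw": 1}
    - {"offset": [0, 0, 0], "yaw": 48, "jaw": 1}
    - {"offset": [0, 0, 0], "yaw": 54, "jaw": 1}
    - {"offset": [0, 0, 0], "yaw": 59, "jaw": 1}
    - {"offset": [0, 0, 0], "yaw": 62, "jaw": 1}
    - {"offset": [0, 0, 0], "yaw": 62, "jaw": 1}

```text
t: 11.5
position: [568.1, 176.0, 48.5]
eef_rot: [0.678, 0.735, 0.0, -0.0]
force: [-5.8, 1.1, 3.4]
finger_gap: 70.2
gripper_force: 102.8
```

```bash
python3 -c "
from h import *
go((567.8,176.3,48.4,None));print(state()['wrist_torque'])"
```

```text
at [568.1 176.   48.5] th 1.653 q [ 0.22  0.75 -0.77  1.81  0.67  0.87 -0.79] F [-5.8  1.1  3.4] gap 70.2 t 11.5
  offset [np.float64(0.4), np.float64(-0.3), np.float64(0.1)] yaw 0
[0.19263234 1.04595252 0.1568362 ]
```

>>> move_arm:
  plan:
    - {"offset": [0, 0, 0], "yaw": 3, "jaw": 1}
    - {"offset": [0, 0, 0], "yaw": 6, "jaw": 1}
    - {"offset": [0, 0, 0], "yaw": 6, "jaw": 1}

```text
t: 11.8
position: [568.1, 176.0, 48.5]
eef_rot: [0.715, 0.699, 0.0, -0.0]
force: [-5.0, 1.1, 3.9]
finger_gap: 70.3
gripper_force: 102.9
```

```bash
python3 -c "
from h import *
go((567.8,176.3,48.4,None));print(state()['wrist_torque'])"
```

```text
at [568.1 176.   48.5] th 1.549 q [ 0.2   0.74 -0.74  1.81  0.65  0.86 -0.88] F [-5.   1.1  3.9] gap 70.3 t 11.8
  offset [np.float64(0.3), np.float64(-0.3), np.float64(0.1)] yaw 0
[0.252967   1.08702502 0.16093578]
```

>>> move_arm:
  plan:
    - {"offset": [0, 0, 0], "yaw": 2, "jaw": 1}
    - {"offset": [0, 0, 0], "yaw": 4, "jaw": 1}
    - {"offset": [0, 0, 0], "yaw": 6, "jaw": 1}
    - {"offset": [0, 0, 0], "yaw": 6, "jaw": 1}

```text
t: 12.2
position: [568.2, 176.0, 48.5]
eef_rot: [0.75, 0.662, 0.0, -0.0]
force: [-5.7, 2.0, 4.7]
finger_gap: 70.4
gripper_force: 103.0
```

```bash
python3 -c "
from h import *
go((567.8,176.3,48.4,None));print(state()['wrist_torque'])"
```

```text
at [568.2 176.   48.5] th 1.446 q [ 0.19  0.73 -0.72  1.81  0.63  0.85 -0.96] F [-5.7  2.   4.7] gap 70.4 t 12.2
  offset [np.float64(0.3), np.float64(-0.4), np.float64(0.1)] yaw 0
[0.26980684 1.15930873 0.59452446]
```

>>> move_arm:
  plan:
    - {"offset": [0, 0, 0], "yaw": -4, "jaw": 1}
    - {"offset": [0, 0, 0], "yaw": -4, "jaw": -1}
    - {"offset": [0, 0, 0], "yaw": -4, "jaw": -1}
    - {"offset": [0, 0, 0], "yaw": -4, "jaw": -1}
    - {"offset": [0, 0, 0], "yaw": -4, "jaw": -1}
    - {"offset": [0, 0, -25], "yaw": -4, "jaw": -1}
    - {"offset": [0, 0, -60], "yaw": -4, "jaw": -1}
    - {"offset": [0, 0, -105], "yaw": -4, "jaw": -1}
    - {"offset": [0, 0, -150], "yaw": -4, "jaw": -1}
    - {"offset": [-40, 20, -150], "yaw": -4, "jaw": -1}
    - {"offset": [-80, 40, -150], "yaw": -4, "jaw": -1}
    - {"offset": [-80, 40, -150], "yaw": -4, "jaw": -1}

```text
t: 13.4
position: [600.9, 81.5, 198.0]
eef_rot: [0.731, 0.682, -0.001, 0.003]
force: [-0.2, -0.7, -0.4]
finger_gap: 85.2
gripper_force: 0.0
```

Run:
```python
from tray import *
s=state();print(s['position'],s['finger_gap'],s['t'])
ims={n:save(n,n[0]+'7.png') for n in('top','scene')}
for cm in(('scene',),):
    p,e=trayfit(ims,(613,30,.11,19.5),cm);print('tray',p.round(2).tolist(),e.round(3))
    p,e=fit(ims,'orange',BAR+[0,0,37.5],(568,176,-.05),cm);print('handle',p.round(2).tolist(),e.round(3))
    for c,p0 in {'red':(420,-234,-1.88),'yellow':(444,154,.92),'blue':(508,-378,-1.5),'green':(439,-33,-2.33)}.items():
        x,e=fit(ims,c,GRIP,p0,cm);print(c,x.round(2).tolist(),e.round(3))
```

```text
[600.87036447  81.53156558 198.03169872] 85.22193529732066 13.4
tray [614.04, 29.28, 0.11, 21.71] 0.069
handle [568.25, 174.64, -0.03] 0.01
red [417.57, -234.82, -1.91] 0.044
yellow [442.81, 152.24, 0.92] 0.024
blue [507.35, -378.12, -1.51] 0.06
green [437.22, -34.29, -2.36] 0.081
```

View pics/s7.png

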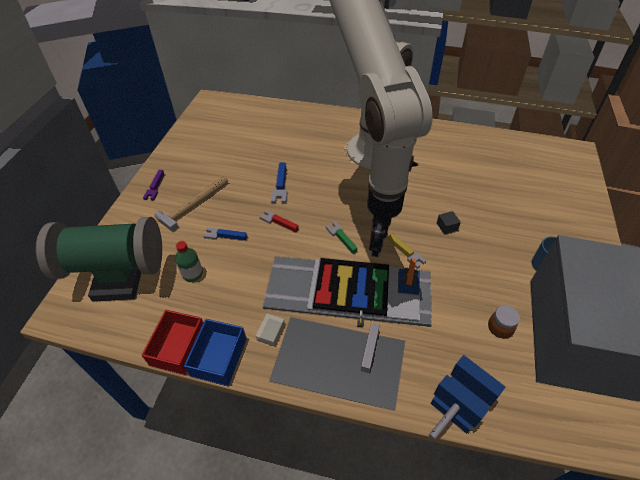

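```bash
python3 -c "
from h import *
go((443.7,153.3,90,.92),(443.7,153.3,11.5,.92))"
```

```text
at [598.3  88.8 198.1] th 1.508 q [ 0.43  0.56 -0.86  1.69  0.47  1.1  -0.63] F [-1.   0.7  0. ] gap 85.2 t 13.5
  offset [np.float64(54.7), np.float64(-158.3), np.float64(108.1)] yaw 33.7
  offset [np.float64(54.7), np.float64(-158.3), np.float64(186.6)] yaw 33.7
```

>>> move_arm:
  plan:
    - {"offset": [14, -40, 0], "yaw": 8, "jaw": -1}
    - {"offset": [28, -80, 0], "yaw": 16, "jaw": -1}
    - {"offset": [41, -120, 20], "yaw": 24, "jaw": -0.4}
    - {"offset": [54, -158, 50], "yaw": 32, "jaw": -0.4}
    - {"offset": [54.7, -158.3, 80], "yaw": 33.7, "jaw": -0.4}
    - {"offset": [54.7, -158.3, 100], "yaw": 33.7, "jaw": -0.4}
    - {"offset": [54.7, -158.3, 100], "yaw": 33.7, "jaw": -0.4}
    - {"offset": [54.7, -158.3, 100], "yaw": 33.7, "jaw": -0.4}

```text
t: 14.3
position: [442.5, 156.2, 98.6]
eef_rot: [0.895, 0.447, -0.0, -0.0]
force: [-0.5, -0.8, 0.4]
finger_gap: 59.7
gripper_force: 0.0
```

```bash
python3 -c "
from h import *
go((443.7,153.3,40,.92),(443.7,153.3,11.5,.92))"
```

```text
at [442.5 156.2  98.6] th 0.927 q [ 0.23  0.45 -0.74  2.09  0.44  0.76 -1.43] F [-0.5 -0.8  0.4] gap 59.7 t 14.3
  offset [np.float64(-1.6), np.float64(2.7), np.float64(58.6)] yaw 0.4
  offset [np.float64(-1.6), np.float64(2.7), np.float64(87.1)] yaw 0.4
```

>>> move_arm:
  plan:
    - {"offset": [-1.6, 2.7, 30], "yaw": 0, "jaw": -0.4}
    - {"offset": [-1.6, 2.7, 58], "yaw": 0, "jaw": -0.4}
    - {"offset": [-1.6, 2.7, 58], "yaw": 0, "jaw": -0.4}
    - {"offset": [-1.6, 2.7, 58], "yaw": 0, "jaw": -0.4}

```text
t: 14.7
position: [444.6, 152.7, 41.3]
eef_rot: [0.895, 0.446, 0.0, -0.0]
force: [0.6, -0.0, 0.0]
finger_gap: 60.0
gripper_force: 0.0
```

```bash
python3 -c "
from h import *
go((443.7,153.3,11.5,.92))"
```

```text
at [444.6 152.7  41.3] th 0.925 q [ 0.16  0.55 -0.66  2.12  0.55  0.65 -1.52] F [ 0.6 -0.   0. ] gap 60.0 t 14.7
  offset [np.float64(-0.1), np.float64(-1.1), np.float64(29.8)] yaw 0.3
```

>>> move_arm:
  newtons: 40
  plan:
    - {"offset": [0, -1, 15], "yaw": 0, "jaw": -0.4}
    - {"offset": [0, -1, 29.5], "yaw": 0, "jaw": -0.4}
    - {"offset": [0, -1, 29.5], "yaw": 0, "jaw": -0.4}
    - {"offset": [0, -1, 29.5], "yaw": 0, "jaw": 0.9}
    - {"offset": [0, -1, 29.5], "yaw": 0, "jaw": 0.9}
    - {"offset": [0, -1, 29.5], "yaw": 0, "jaw": 0.9}
    - {"offset": [0, -1, 29.5], "yaw": 0, "jaw": 0.9}
    - {"offset": [0, -1, 29.5], "yaw": 0, "jaw": 0.9}
    - {"offset": [0, -1, 29.5], "yaw": 0, "jaw": 0.9}

```text
t: 15.6
position: [443.7, 152.8, 11.3]
eef_rot: [0.895, 0.446, 0.0, 0.0]
force: [-1.0, -0.4, 5.6]
finger_gap: 16.9
gripper_force: 39.9
```

```bash
cat >> h.py <<'E'
def rec(c,dx=0,dy=0,base=(613.4,30.1),yaw=.11):
    o={'green':72,'blue':24,'yellow':-24,'red':-72}[c]; C,S=np.cos(yaw),np.sin(yaw)
    return base[0]+C*dx-S*(o+dy),base[1]+S*dx+C*(o+dy)
E
python3 -c "
from h import *
print(rec('yellow'))
go((443.7,153.3,120,None),(*rec('yellow'),120,3.25))"
```

```text
(np.float64(616.0346792200921), np.float64(6.245053649039278))
at [443.7 152.8  11.3] th 0.925 q [ 0.11  0.6  -0.6   2.13  0.61  0.59 -1.57] F [-1.  -0.4  5.6] gap 16.9 t 15.6
  offset [np.float64(0.4), np.float64(-0.3), np.float64(-108.7)] yaw 0
  offset [np.float64(-13.2), np.float64(225.8), np.float64(-108.7)] yaw 46.8
```

>>> move_arm:
  plan:
    - {"offset": [0, 0, -40], "yaw": 0, "jaw": 0.9}
    - {"offset": [0, 0, -80], "yaw": 0, "jaw": 0.9}
    - {"offset": [0, 0, -109], "yaw": -6, "jaw": 0.9}
    - {"offset": [-1, 15, -115], "yaw": -14, "jaw": 0.9}
    - {"offset": [-2, 40, -115], "yaw": -22, "jaw": 0.9}
    - {"offset": [-4, 65, -115], "yaw": -30, "jaw": 0.9}
    - {"offset": [-5, 90, -115], "yaw": -38, "jaw": 0.9}
    - {"offset": [-7, 115, -115], "yaw": -46, "jaw": 0.9}
    - {"offset": [-8, 145, -115], "yaw": -54, "jaw": 0.9}
    - {"offset": [-10, 175, -115], "yaw": -62, "jaw": 0.9}
    - {"offset": [-12, 200, -115], "yaw": -70, "jaw": 0.9}
    - {"offset": [-13, 224, -115], "yaw": -78, "jaw": 0.9}

```text
t: 16.8
position: [614.6, 5.5, 125.0]
eef_rot: [0.413, 0.911, -0.0, -0.0]
force: [0.5, 1.6, -1.4]
finger_gap: 16.5
gripper_force: 39.9
```

>>> move_arm:
  plan:
    - {"offset": [0, 0, 0], "yaw": -8, "jaw": 0.9}
    - {"offset": [0, 0, 0], "yaw": -16, "jaw": 0.9}
    - {"offset": [0, 0, 0], "yaw": -24, "jaw": 0.9}
    - {"offset": [0, 0, 0], "yaw": -32, "jaw": 0.9}
    - {"offset": [0, 0, 0], "yaw": -40, "jaw": 0.9}
    - {"offset": [0, 0, 0], "yaw": -48, "jaw": 0.9}
    - {"offset": [0, 0, 0], "yaw": -55, "jaw": 0.9}
    - {"offset": [0, 0, 0], "yaw": -55, "jaw": 0.9}
    - {"offset": [0, 0, 0], "yaw": -55, "jaw": 0.9}

```text
t: 17.7
position: [613.9, 7.0, 125.2]
eef_rot: [-0.05, 0.999, 0.0, -0.0]
force: [-0.5, -0.5, -1.5]
finger_gap: 16.9
gripper_force: 39.9
```

```bash
python3 -c "
from h import *
go((*rec('yellow'),50,3.25))"
```

```text
at [613.9   7.  125.2] th -3.041 q [ 0.72  0.86 -1.17  1.72  0.86  1.17  0.97] F [-0.5 -0.5 -1.5] gap 16.9 t 17.7
  offset [np.float64(-2.0), np.float64(-1.0), np.float64(75.2)] yaw -0.4
```

>>> move_arm:
  plan:
    - {"offset": [-2.5, -1, 35], "yaw": -0.4, "jaw": 0.9}
    - {"offset": [-2.5, -1, 70], "yaw": -0.4, "jaw": 0.9}
    - {"offset": [-2.5, -1, 75], "yaw": -0.4, "jaw": 0.9}
    - {"offset": [-2.5, -1, 75], "yaw": -0.4, "jaw": 0.9}
    - {"offset": [-2.5, -1, 75], "yaw": -0.4, "jaw": 0.9}

```text
t: 18.2
position: [617.9, 7.2, 52.5]
eef_rot: [-0.055, 0.998, 0.0, 0.001]
force: [0.5, 0.0, -0.6]
finger_gap: 16.6
gripper_force: 39.8
```

Run:
```python
from tray import *
go((*rec('yellow'),40,3.25))
im=save('scene','s8.png');o=cv2.resize(im[240:330,290:420],None,fx=6,fy=6,interpolation=cv2.INTER_CUBIC);cv2.imwrite('pics/s8.png',o[:,:,::-1])
```

```text
at [617.9   7.2  52.5] th -3.031 q [ 0.67  0.95 -1.09  1.74  0.95  1.08  0.93] F [ 0.5  0.  -0.6] gap 16.6 t 18.2
  offset [np.float64(2.0), np.float64(-0.8), np.float64(12.5)] yaw 0.1
```

View pics/s8.png

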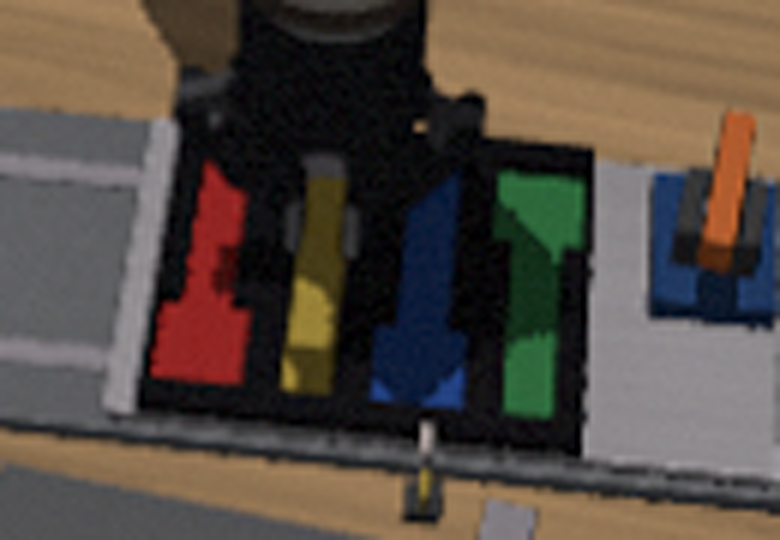

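>>> move_arm:
  plan:
    - {"offset": [1.3, -0.8, 6], "yaw": 0, "jaw": 0.9}
    - {"offset": [1.3, -0.8, 9], "yaw": 0, "jaw": 0.9}
    - {"offset": [1.3, -0.8, 12], "yaw": 0, "jaw": 0.9}
    - {"offset": [1.3, -0.8, 14], "yaw": 0, "jaw": 0.9}
    - {"offset": [1.3, -0.8, 14], "yaw": 0, "jaw": 0.9}

```text
t: 18.75
position: [616.9, 5.6, 37.5]
eef_rot: [-0.055, 0.998, 0.0, 0.001]
force: [2.4, -1.5, 4.0]
finger_gap: 16.9
gripper_force: 40.6
```

```bash
python3 -c "
from h import *
go((*rec('yellow'),31,3.25))"
```

```text
at [616.9   5.6  37.5] th -3.031 q [ 0.67  0.96 -1.07  1.75  0.97  1.06  0.92] F [ 2.4 -1.5  4. ] gap 16.9 t 18.8
  offset [np.float64(0.8), np.float64(0.8), np.float64(6.5)] yaw 0.1
```

>>> move_arm:
  plan:
    - {"offset": [0.5, 0.5, 1], "yaw": 0, "jaw": 0.9}
    - {"offset": [0.5, 0.5, 3], "yaw": 0, "jaw": 0.9}
    - {"offset": [0.5, 0.5, 3], "yaw": 0, "jaw": 0.9}

```text
t: 19.05
position: [616.9, 5.8, 36.7]
eef_rot: [-0.055, 0.998, -0.001, 0.002]
force: [-1.6, -3.4, 19.1]
finger_gap: 16.3
gripper_force: 42.6
```

```bash
python3 -c "
from h import *
go((*rec('yellow'),31,3.25))"
```

```text
at [616.9   5.8  36.7] th -3.031 q [ 0.67  0.96 -1.07  1.75  0.97  1.06  0.92] F [-1.6 -3.4 19.1] gap 16.3 t 19.1
  offset [np.float64(0.8), np.float64(0.6), np.float64(5.7)] yaw 0.1
```

Run:
```python
from tray import *
u=np.array([np.cos(.11),np.sin(.11)]);v=np.array([-u[1],u[0]])
f=lambda x,y:(290+x/6-.5+.08,240+y/6-.5+.08)
t=w('scene',[f(306,391)],41.2)[0];print('tail',t,'along from TCP',(t[:2]-[617.9,7.2])@u,(t[:2]-[617.9,7.2])@v)
b=np.array([613.4,30.1])
for n,q in(('green',(528,415)),('blue',(418,407)),('red',(198,383))):
    p=w('scene',[f(*q)],26)[0];print(n,p.round(1),((p[:2]-b)@u).round(1),((p[:2]-b)@v).round(1))
# top picture t7: fit with z fixed
im=cv2.imread('pics/raw_t7.png')[:,:,::-1].copy();s7=cv2.imread('pics/raw_s7.png')[:,:,::-1].copy()
i0={n:cv2.imread(f'pics/raw_{n[0]}0.png')[:,:,::-1].copy() for n in('top','scene')}
import tray
from scipy.optimize import minimize
def fz(ims,p0,cm,z):
    o=tray.place; tray.place=lambda P,p:o(P,[p[0],p[1],p[2],z]); r=trayfit(ims,p0,cm); tray.place=o; return r
for z in(14,16,18,20):
    print(z,*[(a[:3].round(2).tolist(),round(e,3)) for a,e in(fz(i0,(621,-45,.11,0),('top',),z),fz(i0,(621,-45,.11,0),('scene',),z),fz({'scene':s7},(613,30,.11,0),('scene',),z))])
```

```text
tail [688.58433731  14.58430667  41.2       ] along from TCP 71.06776473404442 -0.41992980497356064
green [669.4 108.   26. ] 64.2 71.3
blue [676.2  61.4  26. ] 65.9 24.2
red [686.1 -33.3  26. ] 65.3 -71.0
14 ([623.54, -44.49, 0.11], np.float64(0.101)) ([616.96, -45.65, 0.11], np.float64(0.096)) ([608.55, 28.68, 0.11], np.float64(0.08))
16 ([623.45, -44.43, 0.11], np.float64(0.1)) ([618.17, -45.66, 0.11], np.float64(0.087)) ([609.89, 29.11, 0.11], np.float64(0.075))
18 ([623.12, -44.41, 0.11], np.float64(0.095)) ([619.3, -45.16, 0.11], np.float64(0.079)) ([611.24, 29.22, 0.11], np.float64(0.071))
20 ([622.27, -44.48, 0.11], np.float64(0.096)) ([620.61, -44.98, 0.11], np.float64(0.076)) ([612.77, 29.42, 0.11], np.float64(0.067))
```

```bash
cat > tail.py <<'E'
from fit import *
def tail(im,c,x,y,yaw,z,n='scene',lo=-85,hi=-40):
    # refine spanner pose (x,y of mid) from the tail end of its grip; underside at z
    m=cv2.GaussianBlur(mask(im,c).astype(np.float32),(0,0),.8)
    def H(B,q,S=8):
        o=np.zeros((480*S,640*S),np.uint8); cv2.fillPoly(o,[np.round((hull(n,place(B,[*q,yaw,z]))+.5)*S*16-8).astype(np.int32)],255,shift=4)
        return cv2.GaussianBlur(cv2.resize(o,(640,480),interpolation=cv2.INTER_AREA).astype(np.float32)/255,(0,0),.8)
    reg=H(box(lo,hi,-15,15,0,22),(x,y),2)>.5
    f=lambda q:((H(GRIP,q)-m)[reg]**2).sum()
    g=[(f((x+np.cos(yaw)*a,y+np.sin(yaw)*a)),a) for a in np.arange(-9,9.1,1)]; a=min(g)[1]
    q0=np.array([x+np.cos(yaw)*a,y+np.sin(yaw)*a])
    r=minimize(f,q0,method='Nelder-Mead',options=dict(initial_simplex=[q0,q0+[2,0],q0+[0,2]],xatol=.05,fatol=1e-4))
    d=r.x-[x,y]; return r.x,(d@[np.cos(yaw),np.sin(yaw)]).round(2),(d@[-np.sin(yaw),np.cos(yaw)]).round(2),round(r.fun,2)
E
python3 - <<'E'
from tail import *
a=cv2.imread('pics/raw_s8.png')[:,:,::-1].copy()
print('s8 along,lat from TCP',tail(a,'yellow',617.9,7.2,3.25,41.2)[1:])
im=save('scene','s9.png');P=state()['position']
print('now',P.round(1),tail(im,'yellow',P[0],P[1],3.25,26)[1:])
s7=cv2.imread('pics/raw_s7.png')[:,:,::-1].copy()
print('check on table',tail(s7,'yellow',443.7,152.8,.92,0,hi=-20)[1:],tail(s7,'green',437.7,-33.7,-2.35,0,hi=-20)[1:])
E
```

```text
s8 along,lat from TCP (np.float64(-8.59), np.float64(0.63), np.float64(2.88))
now [616.9   5.8  36.8] (np.float64(-0.24), np.float64(0.12), np.float64(2.34))
check on table (np.float64(2.77), np.float64(-0.06), np.float64(1.51)) (np.float64(4.1), np.float64(-0.34), np.float64(7.63))
```

>>> move_arm:
  plan:
    - {"offset": [0, 0, -1], "yaw": 0, "jaw": 0.9}
    - {"offset": [0.8, 0, -1], "yaw": 0, "jaw": 0.9}
    - {"offset": [1.6, 0, -1], "yaw": 0, "jaw": 0.9}
    - {"offset": [2.4, 0, -1], "yaw": 0, "jaw": 0.9}
    - {"offset": [3.2, 0, -1], "yaw": 0, "jaw": 0.9}
    - {"offset": [3.2, 0, -1], "yaw": 0, "jaw": 0.9}

```text
t: 19.7
position: [615.1, 6.2, 37.0]
eef_rot: [-0.055, 0.998, 0.0, 0.003]
force: [4.9, -0.7, 8.5]
finger_gap: 17.0
gripper_force: 41.4
```

```bash
python3 -c "
from h import *
go((*rec('yellow'),31,3.25))"
```

```text
at [615.1   6.2  37. ] th -3.031 q [ 0.67  0.96 -1.07  1.76  0.97  1.05  0.92] F [ 4.9 -0.7  8.5] gap 17.0 t 19.7
  offset [np.float64(-1.0), np.float64(-0.0), np.float64(6.0)] yaw 0.1
```

>>> move_arm:
  plan:
    - {"offset": [-1.5, 0, 0], "yaw": 0, "jaw": 0.9}
    - {"offset": [-3, 0, 0], "yaw": 0, "jaw": 0.9}
    - {"offset": [-4, 0, 0], "yaw": 0, "jaw": 0.9}
    - {"offset": [-5, 0, 0], "yaw": 0, "jaw": 0.9}
    - {"offset": [-6, 0, 0], "yaw": 0, "jaw": 0.9}
    - {"offset": [-7, 0, 0], "yaw": 0, "jaw": 0.9}
    - {"offset": [-7, 0, 0], "yaw": 0, "jaw": 0.9}

```text
t: 20.4
position: [616.9, 6.9, 36.8]
eef_rot: [-0.056, 0.998, -0.001, -0.002]
force: [-9.3, -3.4, 21.1]
finger_gap: 17.0
gripper_force: 42.8
```

```bash
python3 -c "
from h import *
go((*rec('yellow'),31,3.25))"
```

```text
at [616.9   6.9  36.8] th -3.03 q [ 0.66  0.97 -1.07  1.74  0.97  1.06  0.92] F [-9.3 -3.4 21.1] gap 17.0 t 20.4
  offset [np.float64(0.9), np.float64(-0.5), np.float64(5.8)] yaw 0.2
```

>>> move_arm:
  plan:
    - {"offset": [2, 0, -2], "yaw": 0, "jaw": 0.9}
    - {"offset": [2, 0, -2], "yaw": 0, "jaw": 0.15}
    - {"offset": [2, 0, -2], "yaw": 0, "jaw": 0.15}
    - {"offset": [2, 0, -2], "yaw": 0, "jaw": 0.15}
    - {"offset": [2, 0, -20], "yaw": 0, "jaw": 0.15}
    - {"offset": [2, 0, -60], "yaw": 0, "jaw": 0.15}
    - {"offset": [2, 0, -105], "yaw": 0, "jaw": 0.15}
    - {"offset": [45, 0, -120], "yaw": 0, "jaw": 0.15}
    - {"offset": [90, 0, -130], "yaw": 0, "jaw": 0.15}
    - {"offset": [135, 0, -130], "yaw": 0, "jaw": 0.15}
    - {"offset": [175, 0, -130], "yaw": 0, "jaw": 0.15}
    - {"offset": [175, 0, -130], "yaw": 0, "jaw": 0.15}

```text
t: 21.6
position: [439.0, -14.4, 164.2]
eef_rot: [-0.056, 0.998, -0.002, -0.003]
force: [0.2, -1.3, 0.3]
finger_gap: 36.4
gripper_force: 0.0
```

Run:
```python
from tray import *
go((*rec('green'),100,3.25))
ims={n:save(n,n[0]+'10.png') for n in('top','scene')}
i=cv2.resize(ims['scene'][250:325,305:405],None,fx=6,fy=6,interpolation=cv2.INTER_CUBIC)
q=pj('top',[[613,30,20]])[0].astype(int);j=cv2.resize(ims['top'][q[1]-45:q[1]+35,q[0]-50:q[0]+45],None,fx=2.1,fy=2.1,interpolation=cv2.INTER_CUBIC)
o=np.zeros((600,800,3),np.uint8);o[:450,:600]=i;o[430:430+j.shape[0],600:600+j.shape[1]]=j[:170]
o[:450,600:]=cv2.resize(ims['top'][q[1]-38:q[1]+32,q[0]-5:q[0]+26],(200,450),interpolation=cv2.INTER_CUBIC)
cv2.imwrite('pics/m10.png',o[:,:,::-1])
for z in(16,22,26):
    print(z,*[(a.round(2).tolist(),e.round(3)) for a,e in(fit(ims,'yellow',GRIP+[0,0,z],(616,6,3.25),(n,),pad=8) for n in('top','scene'))])
```

```text
at [439.  -14.4 164.2] th -3.029 q [ 1.09  0.62 -1.42  2.1   0.71  1.07  0.99] F [ 0.2 -1.3  0.3] gap 36.4 t 21.6
  offset [np.float64(-178.5), np.float64(96.7), np.float64(64.2)] yaw 0.2
16 ([617.75, 5.95, 3.24], np.float64(0.079)) ([609.62, 4.89, 3.23], np.float64(0.048))
22 ([616.32, 6.14, 3.24], np.float64(0.079)) ([614.3, 5.69, 3.23], np.float64(0.044))
26 ([615.6, 5.86, 3.24], np.float64(0.08)) ([615.63, 6.43, 3.23], np.float64(0.043))
```

View pics/m10.png

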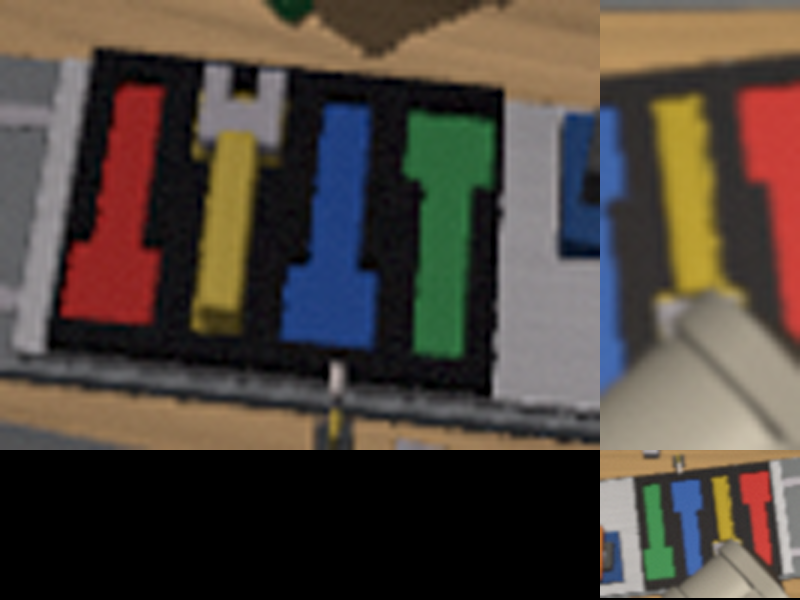

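>>> move_arm:
  plan:
    - {"offset": [0, 40, 0], "yaw": 0, "jaw": 0.15}
    - {"offset": [0, 85, 0], "yaw": 0, "jaw": 0.15}
    - {"offset": [0, 130, 0], "yaw": 0, "jaw": 0.15}
    - {"offset": [0, 175, 0], "yaw": 0, "jaw": 0.15}
    - {"offset": [0, 220, 0], "yaw": 0, "jaw": 0.15}
    - {"offset": [0, 250, 0], "yaw": 0, "jaw": 0.15}
    - {"offset": [0, 250, 0], "yaw": 0, "jaw": 0.15}

```text
t: 22.4
position: [416.9, 242.7, 166.7]
eef_rot: [-0.06, 0.998, 0.003, 0.001]
force: [-0.2, 0.5, -0.6]
finger_gap: 36.1
gripper_force: 0.0
```

```bash
cat > joint.py <<'E'
from tray import *
def pose5(ims,c,p0,pad=8,head=True):
    # x,y,yaw,z(mid underside),pitch; grip colour silhouette in both cameras
    def pl(B,p):
        cp,sp=np.cos(p[4]),np.sin(p[4]); Q=B@np.array([[cp,0,sp],[0,1,0],[-sp,0,cp]]); return place(Q,p[:4])
    data=[]
    for n in('top','scene'):
        h=hull(n,pl(GRIP,p0));l,t=np.floor(h.min(0)-pad).astype(int);r,b=np.ceil(h.max(0)+pad).astype(int)
        data.append((n,l,t,cv2.GaussianBlur(mask(ims[n][t:b,l:r],c).astype(np.float32),(0,0),1)))
    def ren(n,l,t,sh,p,S=8):
        o=np.zeros((sh[0]*S,sh[1]*S),np.uint8);cv2.fillPoly(o,[np.round((hull(n,pl(GRIP,p))-[l-.5,t-.5])*S*16-8).astype(np.int32)],255,shift=4)
        return cv2.GaussianBlur(cv2.resize(o,sh[::-1],interpolation=cv2.INTER_AREA).astype(np.float32)/255,(0,0),1)
    f=lambda p:sum(((ren(n,l,t,m.shape,p)-m)**2).sum()/m.sum() for n,l,t,m in data)
    p0=np.array(p0,float);r=minimize(f,p0,method='Nelder-Mead',options=dict(initial_simplex=np.vstack([p0]+[p0+np.eye(5)[i]*[4,4,.05,6,.08][i] for i in range(5)]),xatol=.02,fatol=1e-5,maxiter=700))
    return r.x,r.fun
E
python3 - <<'E'
from joint import *
go((439,-33,100,.8))
ims={n:save(n,n[0]+'11.png') for n in('top','scene')}
for sk in(('yellow',),):
    for cm in(('top',),('scene',),('top','scene')):
        p,e=trayfit(ims,(613.5,30,.11,20),cm,sk);print('tray',cm,p.round(2).tolist(),e.round(3))
for z0,pi in((26,0),(22,-.05),(26,.05)):
    p,e=pose5(ims,'yellow',(615.6,6,3.24,z0,pi));print('yel',p.round(3).tolist(),e.round(4))
for c,p0 in(('green',(438,-33.7,-2.35,0,0)),('red',(419,-234.8,-1.89,0,0))):
    p,e=pose5(ims,c,p0);print(c,p.round(3).tolist(),e.round(4))
E
```

```text
at [416.9 242.7 166.7] th -3.022 q [ 0.43  0.6  -1.3   2.01  0.68  1.05  0.5 ] F [-0.2  0.5 -0.6] gap 36.1 t 22.4
  offset [np.float64(10.9), np.float64(-276.4), np.float64(66.7)] yaw -39.0
tray ('top',) [613.86, 30.05, 0.11, 22.86] 0.058
tray ('scene',) [614.13, 29.76, 0.11, 21.79] 0.06
tray ('top', 'scene') [614.25, 29.8, 0.11, 22.22] 0.119
yel [615.624, 5.766, 3.231, 26.858, 0.043] 0.1267
yel [616.289, 6.279, 3.228, 25.905, -0.003] 0.131
yel [614.847, 5.698, 3.236, 27.099, 0.091] 0.1257
green [439.379, -32.485, -2.35, -0.108, -0.064] 0.1391
red [419.49, -234.506, -1.882, 1.091, -0.01] 0.0743
```

```bash
sed -i 's/base=(613.4,30.1)/base=(614.2,29.9)/' h.py; python3 -c "
from h import *
print(rec('yellow'));go((616.8,6.0,80,3.25))"
```

```text
(np.float64(616.8346792200922), np.float64(6.045053649039275))
at [417.7 237.4 165.4] th -3.028 q [ 0.44  0.6  -1.29  2.01  0.68  1.05  0.5 ] F [ 0.2 -0.8 -0.5] gap 36.2 t 22.5
  offset [np.float64(-171.5), np.float64(-252.6), np.float64(85.4)] yaw 0.3
```

>>> move_arm:
  plan:
    - {"offset": [-25, -36, 0], "yaw": 0, "jaw": 0.15}
    - {"offset": [-50, -72, 0], "yaw": 0, "jaw": 0.15}
    - {"offset": [-75, -108, 0], "yaw": 0, "jaw": 0.15}
    - {"offset": [-100, -145, 0], "yaw": 0, "jaw": 0.15}
    - {"offset": [-125, -182, 0], "yaw": 0, "jaw": 0.15}
    - {"offset": [-150, -220, 20], "yaw": 0, "jaw": 0.15}
    - {"offset": [-171, -252, 50], "yaw": 0.3, "jaw": 0.15}
    - {"offset": [-171.5, -252.6, 85], "yaw": 0.3, "jaw": 0.15}
    - {"offset": [-171.5, -252.6, 85], "yaw": 0.3, "jaw": 0.15}
    - {"offset": [-171.5, -252.6, 85], "yaw": 0.3, "jaw": 0.15}
    - {"offset": [-171.5, -252.6, 85], "yaw": 0.3, "jaw": 0.15}

```text
t: 23.6
position: [616.4, 4.6, 81.9]
eef_rot: [-0.054, 0.999, 0.0, 0.001]
force: [0.2, -0.7, 0.1]
finger_gap: 35.9
gripper_force: 0.0
```

```bash
python3 -c "
from h import *
go((616.8,6.0,37.5,3.25))"
```

```text
at [616.4   4.6  81.9] th -3.034 q [ 0.68  0.89 -1.09  1.74  0.89  1.09  0.97] F [ 0.2 -0.7  0.1] gap 35.9 t 23.6
  offset [np.float64(-0.6), np.float64(1.3), np.float64(44.4)] yaw -0.1
```

>>> move_arm:
  plan:
    - {"offset": [-0.6, 1.3, 25], "yaw": 0, "jaw": 0.15}
    - {"offset": [-0.6, 1.3, 44], "yaw": 0, "jaw": 0.15}
    - {"offset": [-0.6, 1.3, 44], "yaw": 0, "jaw": 0.15}
    - {"offset": [-0.6, 1.3, 44], "yaw": 0, "jaw": 0.15}
    - {"offset": [-0.6, 1.3, 44], "yaw": 0, "jaw": 0.9}
    - {"offset": [-0.6, 1.3, 44], "yaw": 0, "jaw": 0.9}
    - {"offset": [-0.6, 1.3, 44], "yaw": 0, "jaw": 0.9}
    - {"offset": [-0.6, 1.3, 44], "yaw": 0, "jaw": 0.9}
    - {"offset": [-0.6, 1.3, 35], "yaw": 0, "jaw": 0.9}
    - {"offset": [-2.2, 1.3, 30], "yaw": 0, "jaw": 0.9}
    - {"offset": [-2.2, 1.3, 30], "yaw": 0, "jaw": 0.9}
    - {"offset": [-2.2, 1.3, 30], "yaw": 0, "jaw": 0.9}

```text
t: 24.8
position: [617.8, 4.7, 49.8]
eef_rot: [-0.053, 0.999, -0.0, 0.0]
force: [-0.2, 0.3, -2.3]
finger_gap: 16.8
gripper_force: 40.0
```

>>> move_arm:
  plan:
    - {"offset": [0, 0, 5], "yaw": 0, "jaw": 0.9}
    - {"offset": [0, 0, 10], "yaw": 0, "jaw": 0.9}
    - {"offset": [0, 0, 13], "yaw": 0, "jaw": 0.9}
    - {"offset": [0, 0, 16], "yaw": 0, "jaw": 0.9}
    - {"offset": [0, 0, 16], "yaw": 0, "jaw": 0.9}

```text
t: 25.3
position: [617.3, 4.9, 36.9]
eef_rot: [-0.053, 0.999, -0.001, -0.001]
force: [-10.9, -4.4, 27.4]
finger_gap: 16.6
gripper_force: 43.5
```

```bash
python3 -c "
from h import *
go((616.8,6.0,33,3.25))"
```

```text
at [617.3   4.9  36.9] th -3.035 q [ 0.65  0.95 -1.04  1.74  0.95  1.04  0.93] F [-10.9  -4.4  27.4] gap 16.6 t 25.3
  offset [np.float64(0.4), np.float64(1.2), np.float64(3.9)] yaw -0.1
```

>>> move_arm:
  plan:
    - {"offset": [0, 0, -4], "yaw": 0, "jaw": 0.9}
    - {"offset": [0, 1.2, -4], "yaw": 0, "jaw": 0.9}
    - {"offset": [0, 1.2, -3], "yaw": 0, "jaw": 0.9}
    - {"offset": [0, 1.2, -2], "yaw": 0, "jaw": 0.9}
    - {"offset": [0, 1.2, -1], "yaw": 0, "jaw": 0.9}
    - {"offset": [0, 1.2, -1], "yaw": 0, "jaw": 0.9}

```text
t: 25.9
position: [617.8, 6.4, 36.9]
eef_rot: [-0.053, 0.999, -0.001, 0.0]
force: [-6.6, -1.9, 20.6]
finger_gap: 16.9
gripper_force: 42.7
```

```bash
python3 -c "
from h import *
go((616.8,6.0,33,3.25));print(state()['wrist_torque'])"
```

```text
at [617.8   6.4  36.9] th -3.036 q [ 0.65  0.95 -1.04  1.74  0.95  1.04  0.93] F [-6.6 -1.9 20.6] gap 16.9 t 25.9
  offset [np.float64(1.0), np.float64(-0.3), np.float64(3.9)] yaw -0.1
[-0.61766411  1.52180574 -0.00177433]
```

>>> move_arm:
  plan:
    - {"offset": [0, 0, -2], "yaw": 0, "jaw": 0.9}
    - {"offset": [0, 0, -2], "yaw": 0, "jaw": 0.15}
    - {"offset": [0, 0, -2], "yaw": 0, "jaw": 0.15}
    - {"offset": [0, 0, -2], "yaw": 0, "jaw": 0.15}
    - {"offset": [0, 0, -20], "yaw": 0, "jaw": 0.15}
    - {"offset": [0, 0, -60], "yaw": 0, "jaw": 0.15}
    - {"offset": [0, 0, -105], "yaw": 0, "jaw": 0.15}
    - {"offset": [45, 40, -120], "yaw": 0, "jaw": 0.15}
    - {"offset": [90, 85, -120], "yaw": 0, "jaw": 0.15}
    - {"offset": [135, 130, -120], "yaw": 0, "jaw": 0.15}
    - {"offset": [170, 175, -120], "yaw": 0, "jaw": 0.15}
    - {"offset": [170, 200, -120], "yaw": 0, "jaw": 0.15}

```text
t: 27.1
position: [434.4, 172.8, 155.4]
eef_rot: [-0.052, 0.999, -0.001, 0.0]
force: [0.8, 0.2, 0.0]
finger_gap: 36.2
gripper_force: 0.0
```

Run:
```python
from joint import *
ims={n:save(n,n[0]+'12.png') for n in('top','scene')}
for z0,pi in((26,0),(22,0),(26,.05)):
    p,e=pose5(ims,'yellow',(616.5,6,3.25,z0,pi));print('yel',p.round(3).tolist(),e.round(4))
for z in(22,26): print(z,*[(a.round(2).tolist(),e.round(3)) for a,e in(fit(ims,'yellow',GRIP+[0,0,z],(616,6,3.25),(n,),pad=8) for n in('top','scene'))])
go((439,-33,100,.8))
```

```text
yel [616.362, 5.605, 3.241, 27.94, 0.04] 0.1126
yel [616.424, 5.723, 3.242, 27.191, 0.025] 0.1132
yel [615.582, 5.879, 3.237, 28.663, 0.055] 0.1113
22 ([616.69, 5.65, 3.24], np.float64(0.069)) ([613.95, 5.47, 3.24], np.float64(0.035))
26 ([616.55, 5.4, 3.25], np.float64(0.07)) ([616.74, 5.99, 3.24], np.float64(0.034))
at [432.3 179.  156.7] th -3.024 q [ 0.58  0.61 -1.31  2.05  0.69  1.03  0.61] F [-0.4 -0.2 -0.5] gap 36.4 t 27.2
  offset [np.float64(18.1), np.float64(-211.3), np.float64(56.7)] yaw -39.1
```

```bash
python3 -c "
from h import *
go((608.9,77.6,70,3.25))"
```

```text
at [432.3 179.  156.7] th -3.024 q [ 0.58  0.61 -1.31  2.05  0.69  1.03  0.61] F [-0.4 -0.2 -0.5] gap 36.4 t 27.2
  offset [np.float64(-163.5), np.float64(-121.4), np.float64(86.7)] yaw 0.5
```

>>> move_arm:
  plan:
    - {"offset": [-30, -24, 0], "yaw": 0, "jaw": 1}
    - {"offset": [-60, -48, 0], "yaw": 0, "jaw": 1}
    - {"offset": [-95, -72, 0], "yaw": 0, "jaw": 1}
    - {"offset": [-130, -96, 0], "yaw": 0, "jaw": 1}
    - {"offset": [-163, -121, 20], "yaw": 0.5, "jaw": 1}
    - {"offset": [-163, -121, 60], "yaw": 0.5, "jaw": 1}
    - {"offset": [-163, -121, 95], "yaw": 0.5, "jaw": 1}
    - {"offset": [-163, -121, 105], "yaw": 0.5, "jaw": 1}
    - {"offset": [-163, -121, 110], "yaw": 0.5, "jaw": 1}
    - {"offset": [-163, -121, 114], "yaw": 0.5, "jaw": 1}
    - {"offset": [-163, -121, 114], "yaw": 0.5, "jaw": 1}
    - {"offset": [-163, -121, 114], "yaw": 0.5, "jaw": 1}

```text
t: 28.4
position: [612.3, 70.2, 42.3]
eef_rot: [-0.049, 0.999, -0.0, 0.001]
force: [0.4, -0.6, 0.9]
finger_gap: 0.2
gripper_force: 0.0
```

>>> move_arm:
  plan:
    - {"offset": [0, 0, 2], "yaw": 0, "jaw": 1}
    - {"offset": [0, 0, 4], "yaw": 0, "jaw": 1}
    - {"offset": [0, 0, 6], "yaw": 0, "jaw": 1}
    - {"offset": [0, 0, 6], "yaw": 0, "jaw": 1}

```text
t: 28.8
position: [611.2, 69.8, 34.5]
eef_rot: [-0.049, 0.999, -0.0, -0.0]
force: [-0.4, -0.5, 0.4]
finger_gap: 0.1
gripper_force: 0.0
```

>>> move_arm:
  plan:
    - {"offset": [0, 5, 1], "yaw": 0, "jaw": 1}
    - {"offset": [0, 7.5, 3], "yaw": 0, "jaw": 1}
    - {"offset": [0, 7.5, 5], "yaw": 0, "jaw": 1}
    - {"offset": [0, 7.5, 5], "yaw": 0, "jaw": 1}

```text
t: 29.2
position: [610.6, 78.7, 31.2]
eef_rot: [-0.049, 0.999, 0.0, 0.0]
force: [-3.5, -0.6, 11.0]
finger_gap: -0.1
gripper_force: 5.4
```

>>> move_arm:
  plan:
    - {"offset": [0, 0, 2], "yaw": 0, "jaw": 1}
    - {"offset": [0, 0, 4], "yaw": 0, "jaw": 1}
    - {"offset": [0, 0, 4], "yaw": 0, "jaw": 1}

```text
t: 29.5
position: [610.6, 78.7, 31.1]
eef_rot: [-0.049, 0.999, -0.001, 0.001]
force: [-13.3, -4.6, 38.6]
finger_gap: -0.0
gripper_force: 19.6
```

>>> move_arm:
  plan:
    - {"offset": [0, 0, -25], "yaw": 0, "jaw": 1}
    - {"offset": [0, 0, -45], "yaw": 0, "jaw": 1}
    - {"offset": [17, -37, -45], "yaw": 0, "jaw": 1}
    - {"offset": [34.4, -73.6, -45], "yaw": 0, "jaw": 1}
    - {"offset": [34.4, -73.6, -30], "yaw": 0, "jaw": 1}
    - {"offset": [34.4, -73.6, -20], "yaw": 0, "jaw": 1}
    - {"offset": [34.4, -73.6, -16], "yaw": 0, "jaw": 1}
    - {"offset": [34.4, -73.6, -13], "yaw": 0, "jaw": 1}
    - {"offset": [34.4, -73.6, -13], "yaw": 0, "jaw": 1}

```text
t: 30.4
position: [584.5, -2.7, 47.3]
eef_rot: [-0.048, 0.999, -0.007, 0.0]
force: [-27.7, -17.9, 75.8]
finger_gap: 0.2
gripper_force: 37.9
```

```bash
python3 -c "
from h import *
go((583.6,2.1,40,None))"
```

```text
at [584.5  -2.7  47.3] th -3.046 q [ 0.69  0.89 -1.05  1.83  0.94  1.02  0.9 ] F [-27.7 -17.9  75.8] gap 0.2 t 30.4
  offset [np.float64(0.5), np.float64(4.9), np.float64(7.3)] yaw 0
```

>>> move_arm:
  plan:
    - {"offset": [0, 0, -20], "yaw": 0, "jaw": 0.15}
    - {"offset": [0, 0, -60], "yaw": 0, "jaw": 0.15}
    - {"offset": [0, 0, -100], "yaw": 0, "jaw": 0.15}
    - {"offset": [45, 0, -110], "yaw": 0, "jaw": 0.15}
    - {"offset": [85, 30, -110], "yaw": 0, "jaw": 0.15}
    - {"offset": [125, 75, -110], "yaw": 0, "jaw": 0.15}
    - {"offset": [140, 120, -110], "yaw": 0, "jaw": 0.15}
    - {"offset": [145, 165, -110], "yaw": 0, "jaw": 0.15}
    - {"offset": [145, 210, -110], "yaw": 0, "jaw": 0.15}
    - {"offset": [145, 210, -110], "yaw": 0, "jaw": 0.15}

```text
t: 31.4
position: [416.1, 205.9, 150.5]
eef_rot: [-0.056, 0.998, 0.003, 0.001]
force: [-0.1, -0.2, 0.4]
finger_gap: 36.1
gripper_force: 0.0
```

Run:
```python
from tray import *
ims={n:save(n,n[0]+'13.png') for n in('top','scene')}
o=np.zeros((600,800,3),np.uint8)
for n,x0 in(('scene',0),('top',400)):
    q=pj(n,[[*rec('yellow'),25]])[0].astype(int); l,t=q[0]-19,q[1]-28
    o[:,x0:x0+400]=cv2.resize(ims[n][t:t+57,l:l+38],(400,600),interpolation=cv2.INTER_CUBIC)
    for z,col in((31.5,(255,0,255)),(21.5,(0,255,255))):
        P=place(np.c_[T*[-1,-1]+[0,-24],np.zeros(8)],[614.2,29.9,.11,z]); s=np.array([400/38,600/57])
        cv2.polylines(o,[np.round((pj(n,P)-[l-.5,t-.5])*s+[x0,0]).astype(int)],True,col,1)
cv2.imwrite('pics/m13.png',o[:,:,::-1])
go((439,-33,100,.8))
```

```text
at [417.8 198.8 149. ] th -3.038 q [ 0.52  0.59 -1.28  2.07  0.68  1.    0.55] F [-0.1  0.5 -0.5] gap 36.3 t 31.5
  offset [np.float64(3.0), np.float64(-232.8), np.float64(49.0)] yaw -39.9
```

View pics/m13.png

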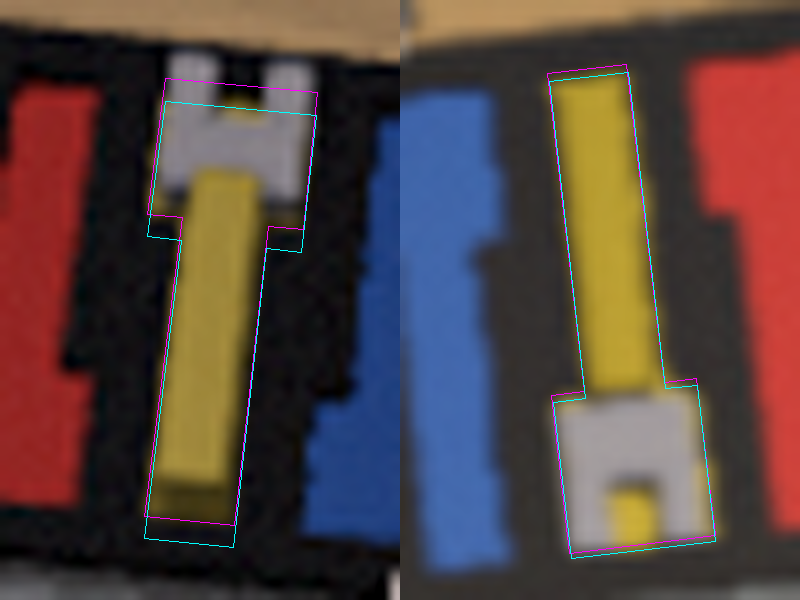

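```bash
python3 -c "
from h import *
go((617,6.0,65,3.25))"
```

```text
at [417.8 198.8 149. ] th -3.038 q [ 0.52  0.59 -1.28  2.07  0.68  1.    0.55] F [-0.1  0.5 -0.5] gap 36.3 t 31.5
  offset [np.float64(-178.1), np.float64(-212.5), np.float64(84.0)] yaw -0.2
```

>>> move_arm:
  plan:
    - {"offset": [-30, -36, 0], "yaw": 0, "jaw": 0.15}
    - {"offset": [-60, -72, 0], "yaw": 0, "jaw": 0.15}
    - {"offset": [-90, -107, 0], "yaw": 0, "jaw": 0.15}
    - {"offset": [-120, -143, 0], "yaw": 0, "jaw": 0.15}
    - {"offset": [-150, -180, 0], "yaw": 0, "jaw": 0.15}
    - {"offset": [-178, -212.5, 30], "yaw": 0, "jaw": 0.15}
    - {"offset": [-178, -212.5, 70], "yaw": 0, "jaw": 0.15}
    - {"offset": [-178, -212.5, 84], "yaw": 0, "jaw": 0.15}
    - {"offset": [-178, -212.5, 84], "yaw": 0, "jaw": 0.15}
    - {"offset": [-178, -212.5, 84], "yaw": 0, "jaw": 0.15}
    - {"offset": [-178, -212.5, 84], "yaw": 0, "jaw": 0.15}

```text
t: 32.6
position: [617.4, 2.8, 67.0]
eef_rot: [-0.049, 0.999, 0.0, 0.001]
force: [0.0, -0.1, 0.5]
finger_gap: 36.5
gripper_force: 0.0
```

```bash
python3 -c "
from h import *
go((617,6.0,37.5,3.25))"
```

```text
at [617.4   2.8  67. ] th -3.043 q [ 0.67  0.9  -1.06  1.74  0.89  1.06  0.96] F [ 0.  -0.1  0.5] gap 36.5 t 32.6
  offset [np.float64(0.1), np.float64(3.3), np.float64(29.5)] yaw -0.5
```

>>> move_arm:
  plan:
    - {"offset": [0, 3.3, 15], "yaw": -0.5, "jaw": 0.15}
    - {"offset": [0, 3.3, 29], "yaw": -0.5, "jaw": 0.15}
    - {"offset": [0, 3.3, 29], "yaw": -0.5, "jaw": 0.15}
    - {"offset": [0, 3.3, 29], "yaw": -0.5, "jaw": 0.9}
    - {"offset": [0, 3.3, 29], "yaw": -0.5, "jaw": 0.9}
    - {"offset": [0, 3.3, 29], "yaw": -0.5, "jaw": 0.9}
    - {"offset": [0, 3.3, 29], "yaw": -0.5, "jaw": 0.9}
    - {"offset": [0, 3.3, 24], "yaw": -0.5, "jaw": 0.9}
    - {"offset": [-3.5, 3.3, 24], "yaw": -0.5, "jaw": 0.9}
    - {"offset": [-3.5, 3.3, 27], "yaw": -0.5, "jaw": 0.9}
    - {"offset": [-3.5, 3.3, 30], "yaw": -0.5, "jaw": 0.9}
    - {"offset": [-3.5, 3.3, 30], "yaw": -0.5, "jaw": 0.9}

```text
t: 33.8
position: [619.9, 5.0, 34.6]
eef_rot: [-0.053, 0.999, -0.0, 0.0]
force: [0.0, -0.7, 1.5]
finger_gap: 16.8
gripper_force: 41.2
```

```bash
python3 -c "
from h import *
go((620.3,6.3,37.5,3.25))"
```

```text
at [619.9   5.   34.6] th -3.036 q [ 0.64  0.94 -1.02  1.74  0.93  1.03  0.94] F [ 0.  -0.7  1.5] gap 16.8 t 33.8
  offset [np.float64(-0.6), np.float64(1.2), np.float64(-2.9)] yaw -0.1
```

>>> move_arm:
  plan:
    - {"offset": [0, 0.5, 1], "yaw": 0, "jaw": 0.9}
    - {"offset": [0, 0.5, 2], "yaw": 0, "jaw": 0.9}
    - {"offset": [0, 0.5, 2], "yaw": 0, "jaw": 0.9}

```text
t: 34.1
position: [619.7, 5.4, 32.9]
eef_rot: [-0.053, 0.999, -0.0, -0.0]
force: [-3.0, -2.2, 3.3]
finger_gap: 16.9
gripper_force: 41.6
```

>>> move_arm:
  plan:
    - {"offset": [0, 0, -0.5], "yaw": 0, "jaw": 0.15}
    - {"offset": [0, 0, -0.5], "yaw": 0, "jaw": 0.15}
    - {"offset": [0, 0, -0.5], "yaw": 0, "jaw": 0.15}
    - {"offset": [0, 0, -15], "yaw": 0, "jaw": 0.15}
    - {"offset": [0, 0, -60], "yaw": 0, "jaw": 0.15}
    - {"offset": [0, 0, -100], "yaw": 0, "jaw": 0.15}
    - {"offset": [45, 0, -110], "yaw": 0, "jaw": 0.15}
    - {"offset": [85, 40, -110], "yaw": -8, "jaw": 0.15}
    - {"offset": [125, 80, -110], "yaw": -16, "jaw": 0.15}
    - {"offset": [145, 120, -110], "yaw": -24, "jaw": 0.15}
    - {"offset": [150, 165, -110], "yaw": -32, "jaw": 0.15}
    - {"offset": [150, 210, -110], "yaw": -39, "jaw": 0.15}

```text
t: 35.3
position: [447.0, 199.3, 143.7]
eef_rot: [-0.386, 0.923, -0.001, 0.0]
force: [1.0, 0.0, -0.1]
finger_gap: 36.6
gripper_force: 0.0
```

```bash
cat > ends.py <<'E'
from fit import *
def ends(ims,c,p0,n,zz=22):
    # silhouette fit with free grip ends
    h=hull(n,place(GRIP,p0));l,t=np.floor(h.min(0)-8).astype(int);r,b=np.ceil(h.max(0)+8).astype(int)
    k,lab,st,_=cv2.connectedComponentsWithStats(mask(ims[n][t:b,l:r],c));m=cv2.GaussianBlur((lab==1+st[1:,4].argmax()).astype(np.float32),(0,0),1)
    def f(p):
        S=8;o=np.zeros((m.shape[0]*S,m.shape[1]*S),np.uint8);cv2.fillPoly(o,[np.round((hull(n,place(box(-65+p[3],25+p[4],-9,9,0,zz),p[:3]))-[l-.5,t-.5])*S*16-8).astype(np.int32)],255,shift=4)
        return ((cv2.GaussianBlur(cv2.resize(o,m.shape[::-1],interpolation=cv2.INTER_AREA).astype(np.float32)/255,(0,0),1)-m)**2).sum()/m.sum()
    # only lateral+yaw+ends: fix along by projecting
    u=np.array([np.cos(p0[2]),np.sin(p0[2])]);v=np.array([-u[1],u[0]])
    g=lambda q:f([*(np.array(p0[:2])+v*q[0]),p0[2]+q[1],q[2],q[3]])
    x0=np.zeros(4);rr=minimize(g,x0,method='Nelder-Mead',options=dict(initial_simplex=np.vstack([x0,np.diag([3,.1,4,4])]),xatol=.02,fatol=1e-5,maxiter=500))
    return rr.x.round(2).tolist(),round(rr.fun,3)
E
python3 - <<'E'
from ends import *
ims={n:save(n,n[0]+'14.png') for n in('top','scene')}
for c,p0 in {'green':(438,-33.5,-2.35),'red':(419,-234.7,-1.89),'blue':(507.9,-378.8,-1.5)}.items():
    print(c,'lat yaw tail head',*[ends(ims,c,p0,n) for n in('top','scene')])
i0={n:cv2.imread(f'pics/raw_{n[0]}0.png')[:,:,::-1].copy() for n in('top','scene')}
print('yel',*[ends(i0,'yellow',(443.7,152.8,.92),n) for n in('top','scene')])
from joint import pose5
for n in('top','scene'):
  for z in(21.5,26): x,e=fit(ims,'yellow',GRIP+[0,0,z],(619,6,3.25),(n,),pad=8);print('seated?',n,z,x.round(2).tolist(),e.round(3))
go((438,-33.5,100,.79))
E
```

```text
green lat yaw tail head ([9.92, 0.21, 38.81, -51.16], np.float64(0.786)) ([43.91, -3.14, 87.8, -57.5], np.float64(0.033))
red lat yaw tail head ([0.93, 0.01, 0.65, -2.39], np.float64(0.016)) ([-0.7, -0.01, 4.27, -2.68], np.float64(0.029))
blue lat yaw tail head ([0.34, 0.01, 5.0, -5.26], np.float64(0.08)) ([-0.77, -0.0, 3.74, -3.01], np.float64(0.042))
yel ([-0.22, -0.0, 1.78, 0.35], np.float64(0.02)) ([0.41, -0.0, 3.21, -3.62], np.float64(0.013))
seated? top 21.5 [619.65, 6.13, 3.23] 0.059
seated? top 26 [619.26, 5.71, 3.24] 0.059
seated? scene 21.5 [617.36, 5.97, 3.24] 0.05
seated? scene 26 [620.26, 6.31, 3.24] 0.052
at [446.1 206.7 145.1] th -2.341 q [ 0.52  0.74 -1.36  2.01  0.83  1.11  1.16] F [-0.3 -0.5 -0.2] gap 36.4 t 35.4
  offset [np.float64(178.1), np.float64(-161.3), np.float64(45.1)] yaw 0.6
```

Run:
```python
from ends import *
ims={n:cv2.imread(f'pics/raw_{n[0]}14.png')[:,:,::-1].copy() for n in('top','scene')}
for n in ims:
    k,lab,st,ce=cv2.connectedComponentsWithStats(mask(ims[n],'green'))
    for i in range(1,k):
        if st[i,4]>40:
            ys,xs=np.where(lab==i);W=w(n,np.c_[xs,ys],15)[:,:2];C=np.cov(W.T);ev,V=np.linalg.eigh(C)
            print(n,st[i].tolist(),W.mean(0).round(1),'ax',round(np.arctan2(V[1,1],V[0,1]),2),np.sqrt(ev).round(1))
```

```text
top [485, 136, 69, 53, 2285] [ 761.  -684.9] ax 1.88 [33.3 56.6]
top [432, 181, 20, 18, 170] [ 668.2 -427.4] ax 0.89 [10.9 15.7]
top [254, 190, 16, 47, 472] [599.4 101.1] ax -3.03 [ 9.6 40.2]
top [310, 252, 21, 20, 124] [464.3 -68.5] ax -2.38 [ 4.6 19.5]
scene [57, 224, 81, 59, 3676] [ 658.1 -725.7] ax 1.31 [49.3 74.7]
scene [318, 226, 19, 25, 182] [458.4 -74.4] ax -2.45 [ 6.  28.3]
scene [175, 248, 23, 21, 326] [ 624.9 -450.6] ax 0.9 [16.1 17.5]
scene [372, 268, 16, 42, 457] [591.5 100.2] ax -3.03 [ 9.7 39.5]
```

Run:
```python
from ends import *
ims={n:cv2.imread(f'pics/raw_{n[0]}14.png')[:,:,::-1].copy() for n in('top','scene')}
for n in('top','scene'):
    x,e=fit(ims,'green',GRIP,(445,-87,-2.4),(n,));print(n,x.round(2).tolist(),e.round(3),ends(ims,'green',x,n))
```

```text
top [445.45, -87.13, -2.38] 0.35 ([-0.87, -0.03, 5.82, -21.8], np.float64(0.079))
scene [438.85, -88.44, -2.45] 0.066 ([0.39, 0.0, 3.62, -3.76], np.float64(0.05))
```

```bash
sed -i 's/base=(614.2,29.9)/base=(615.2,30.0)/' h.py; python3 -c "
from h import *
go((439.1,-88.6,90,-2.44))"
```

```text
at [446.1 206.7 145.1] th -2.341 q [ 0.52  0.74 -1.36  2.01  0.83  1.11  1.16] F [-0.3 -0.5 -0.2] gap 36.4 t 35.4
  offset [np.float64(216.9), np.float64(-200.4), np.float64(55.1)] yaw 5.7
```

>>> move_arm:
  plan:
    - {"offset": [30, -28, 0], "yaw": 0, "jaw": -0.4}
    - {"offset": [63, -58, 0], "yaw": 2, "jaw": -0.4}
    - {"offset": [96, -89, 0], "yaw": 4, "jaw": -0.4}
    - {"offset": [129, -119, 0], "yaw": 5.7, "jaw": -0.4}
    - {"offset": [162, -150, 0], "yaw": 5.7, "jaw": -0.4}
    - {"offset": [195, -180, 20], "yaw": 5.7, "jaw": -0.4}
    - {"offset": [217, -200, 55], "yaw": 5.7, "jaw": -0.4}
    - {"offset": [217, -200, 85], "yaw": 5.7, "jaw": -0.4}
    - {"offset": [217, -200, 85], "yaw": 5.7, "jaw": -0.4}
    - {"offset": [217, -200, 85], "yaw": 5.7, "jaw": -0.4}
    - {"offset": [217, -200, 85], "yaw": 5.7, "jaw": -0.4}
    - {"offset": [217, -200, 85], "yaw": 5.7, "jaw": -0.4}

```text
t: 36.6
position: [438.0, -95.7, 59.3]
eef_rot: [-0.338, 0.941, -0.001, 0.001]
force: [-0.5, 0.0, 0.5]
finger_gap: 59.8
gripper_force: 0.0
```

Run:
```python
from ends import *
go((439.1,-88.6,11.5,-2.44))
ims={'scene':save('scene','s15.png')}
k,lab,st,ce=cv2.connectedComponentsWithStats(mask(ims['scene'],'green'))
print([s.tolist() for s in st if s[4]>40])
```

```text
at [438.  -95.7  59.3] th -2.453 q [ 1.14  0.84 -1.27  2.15  1.02  0.99  1.53] F [-0.5  0.   0.5] gap 59.8 t 36.6
  offset [np.float64(-5.4), np.float64(4.8), np.float64(47.8)] yaw -0.7
[[0, 0, 640, 480, 302510], [57, 224, 81, 59, 3681], [318, 226, 19, 25, 186], [175, 248, 23, 21, 328], [372, 268, 16, 42, 461]]
```

Green still at the same place. Descend in two steps.

>>> move_arm:
  newtons: 40
  plan:
    - {"offset": [-5.4, 4.8, 10], "yaw": -0.7, "jaw": -0.4}
    - {"offset": [-5.4, 4.8, 20], "yaw": -0.7, "jaw": -0.4}
    - {"offset": [-5.4, 4.8, 20], "yaw": -0.7, "jaw": -0.4}
    - {"offset": [-5.4, 4.8, 20], "yaw": -0.7, "jaw": -0.4}

```text
t: 37.05
position: [437.5, -88.8, 37.3]
eef_rot: [-0.343, 0.939, 0.0, -0.0]
force: [-0.4, 0.2, 0.1]
finger_gap: 59.6
gripper_force: 0.0
```

```bash
python3 -c "
from h import *
go((439.1,-88.6,11.5,-2.44))"
```

```text
at [437.5 -88.8  37.3] th -2.442 q [ 1.1   0.86 -1.23  2.16  1.06  0.96  1.5 ] F [-0.4  0.2  0.1] gap 59.6 t 37.0
  offset [np.float64(-1.4), np.float64(-0.9), np.float64(25.8)] yaw -0.1
```

>>> move_arm:
  plan:
    - {"offset": [-1.4, -0.9, 13], "yaw": 0, "jaw": -0.4}
    - {"offset": [-1.4, -0.9, 25.5], "yaw": 0, "jaw": -0.4}
    - {"offset": [-1.4, -0.9, 25.5], "yaw": 0, "jaw": -0.4}
    - {"offset": [-1.4, -0.9, 25.5], "yaw": 0, "jaw": 0.9}
    - {"offset": [-1.4, -0.9, 25.5], "yaw": 0, "jaw": 0.9}
    - {"offset": [-1.4, -0.9, 25.5], "yaw": 0, "jaw": 0.9}
    - {"offset": [-1.4, -0.9, 25.5], "yaw": 0, "jaw": 0.9}
    - {"offset": [-1.4, -0.9, 25.5], "yaw": 0, "jaw": 0.9}
    - {"offset": [-1.4, -0.9, 25.5], "yaw": 0, "jaw": 0.9}

```text
t: 37.95
position: [439.9, -89.0, 12.7]
eef_rot: [-0.343, 0.939, -0.0, 0.0]
force: [-0.5, -0.3, 5.9]
finger_gap: 17.0
gripper_force: 39.7
```

```bash
python3 -c "
from h import *
print(rec('green'));go((*rec('green'),110,3.25))"
```

```text
(np.float64(607.2959623397235), np.float64(101.56483905288218))
at [439.9 -89.   12.7] th -2.442 q [ 1.06  0.9  -1.17  2.16  1.12  0.93  1.46] F [-0.5 -0.3  5.9] gap 17.0 t 38.0
  offset [np.float64(-250.7), np.float64(38.1), np.float64(-97.3)] yaw 33.9
```

>>> move_arm:
  plan:
    - {"offset": [0, 0, -40], "yaw": 0, "jaw": 0.9}
    - {"offset": [0, 0, -80], "yaw": 0, "jaw": 0.9}
    - {"offset": [-35, 5, -105], "yaw": 4, "jaw": 0.9}
    - {"offset": [-75, 11, -105], "yaw": 10, "jaw": 0.9}
    - {"offset": [-115, 17, -105], "yaw": 16, "jaw": 0.9}
    - {"offset": [-155, 23, -105], "yaw": 22, "jaw": 0.9}
    - {"offset": [-195, 30, -105], "yaw": 28, "jaw": 0.9}
    - {"offset": [-230, 35, -105], "yaw": 34, "jaw": 0.9}
    - {"offset": [-251.5, 38.5, -105], "yaw": 34, "jaw": 0.9}
    - {"offset": [-251.5, 38.5, -105], "yaw": 34, "jaw": 0.9}
    - {"offset": [-251.5, 38.5, -105], "yaw": 34, "jaw": 0.9}
    - {"offset": [-251.5, 38.5, -105], "yaw": 34, "jaw": 0.9}

```text
t: 39.15
position: [606.3, 101.0, 116.5]
eef_rot: [-0.053, 0.999, -0.001, -0.001]
force: [-0.2, 0.2, -2.4]
finger_gap: 16.8
gripper_force: 40.0
```

```bash
python3 -c "
from h import *
go((608.8,101.7,52,3.25))"
```

```text
at [606.3 101.  116.5] th -3.036 q [ 0.53  0.84 -1.1   1.72  0.82  1.13  0.85] F [-0.2  0.2 -2.4] gap 16.8 t 39.1
  offset [np.float64(-2.5), np.float64(0.4), np.float64(64.5)] yaw -0.2
```

>>> move_arm:
  plan:
    - {"offset": [-2.5, 0.4, 30], "yaw": -0.2, "jaw": 0.9}
    - {"offset": [-2.5, 0.4, 60], "yaw": -0.2, "jaw": 0.9}
    - {"offset": [-2.5, 0.4, 65], "yaw": -0.2, "jaw": 0.9}
    - {"offset": [-2.5, 0.4, 65], "yaw": -0.2, "jaw": 0.9}
    - {"offset": [-2.5, 0.4, 65], "yaw": -0.2, "jaw": 0.9}

```text
t: 39.65
position: [610.2, 103.0, 53.6]
eef_rot: [-0.054, 0.999, 0.0, 0.001]
force: [0.8, -1.0, -1.7]
finger_gap: 16.8
gripper_force: 39.9
```

```bash
python3 -c "
from h import *
go((608.8,101.7,45,3.25))"
```

```text
at [610.2 103.   53.6] th -3.033 q [ 0.49  0.91 -1.03  1.74  0.9   1.04  0.81] F [ 0.8 -1.  -1.7] gap 16.8 t 39.6
  offset [np.float64(1.6), np.float64(-1.1), np.float64(8.6)] yaw 0.0
```

>>> move_arm:
  plan:
    - {"offset": [1.2, -1, 4], "yaw": 0, "jaw": 0.9}
    - {"offset": [1.2, -1, 7], "yaw": 0, "jaw": 0.9}
    - {"offset": [1.2, -1, 7], "yaw": 0, "jaw": 0.9}
    - {"offset": [1.2, -1, 10], "yaw": 0, "jaw": 0.9}
    - {"offset": [1.2, -1, 12], "yaw": 0, "jaw": 0.9}
    - {"offset": [1.2, -1, 12], "yaw": 0, "jaw": 0.9}

```text
t: 40.25
position: [609.1, 102.1, 43.4]
eef_rot: [-0.055, 0.999, -0.001, 0.001]
force: [-7.8, -4.6, 19.7]
finger_gap: 16.7
gripper_force: 42.6
```

```bash
python3 -c "
from h import *
go((608.8,101.7,34.2,3.25));print(state()['wrist_torque'])"
```

```text
at [609.1 102.1  43.4] th -3.032 q [ 0.48  0.92 -1.02  1.74  0.92  1.03  0.8 ] F [-7.8 -4.6 19.7] gap 16.7 t 40.2
  offset [np.float64(0.3), np.float64(-0.4), np.float64(9.2)] yaw 0.1
[-0.96938085  1.59209049 -0.0218679 ]
```

>>> move_arm:
  plan:
    - {"offset": [0, 0, -2.5], "yaw": 0, "jaw": 0.9}
    - {"offset": [-1, 0, -2.5], "yaw": 0, "jaw": 0.9}
    - {"offset": [-1.5, 0, -1.5], "yaw": 0, "jaw": 0.9}
    - {"offset": [-2, 0, -1.5], "yaw": 0, "jaw": 0.9}
    - {"offset": [-2.5, 0, -1.5], "yaw": 0, "jaw": 0.9}
    - {"offset": [-2.5, 0, -1.5], "yaw": 0, "jaw": 0.9}

```text
t: 40.85
position: [609.7, 102.4, 43.6]
eef_rot: [-0.055, 0.998, -0.001, -0.001]
force: [-9.6, -3.9, 18.7]
finger_gap: 16.3
gripper_force: 42.5
```

```bash
python3 -c "
from h import *
go((608.8,101.7,34.2,3.25));print(state()['wrist_torque'])"
```

```text
at [609.7 102.4  43.6] th -3.032 q [ 0.48  0.92 -1.02  1.74  0.91  1.04  0.8 ] F [-9.6 -3.9 18.7] gap 16.3 t 40.9
  offset [np.float64(1.0), np.float64(-0.6), np.float64(9.4)] yaw 0.1
[-0.81293547  2.08305125 -0.01335153]
```

>>> move_arm:
  plan:
    - {"offset": [0, 0, -5], "yaw": 0, "jaw": 0.9}
    - {"offset": [-0.5, -0.6, -5], "yaw": 0, "jaw": 0.9}
    - {"offset": [-0.5, -0.6, -5], "yaw": 0, "jaw": 0.9}
    - {"offset": [-0.5, -0.6, -3], "yaw": 0, "jaw": 0.9}
    - {"offset": [-0.5, -0.6, -1], "yaw": 0, "jaw": 0.9}
    - {"offset": [-0.5, -0.6, 0], "yaw": 0, "jaw": 0.9}
    - {"offset": [-0.5, -0.6, 0], "yaw": 0, "jaw": 0.9}

```text
t: 41.55
position: [611.7, 101.6, 43.7]
eef_rot: [-0.055, 0.999, -0.001, 0.0]
force: [-6.0, -3.9, 16.2]
finger_gap: 16.8
gripper_force: 42.1
```

```bash
python3 -c "
from h import *
go((608.8,101.7,34.2,3.25));print(state()['wrist_torque'])"
```

```text
at [611.7 101.6  43.7] th -3.032 q [ 0.48  0.92 -1.02  1.74  0.91  1.04  0.8 ] F [-6.  -3.9 16.2] gap 16.8 t 41.5
  offset [np.float64(2.8), np.float64(0.4), np.float64(9.5)] yaw 0.1
[-0.75884816  1.29075053 -0.03701008]
```

```bash
cat > prof.py <<'E'
from fit import *
def prof(im,P,yaw,z,a0=-85,a1=-45,n='scene',lat=(-4,0,4)):
    a=np.arange(a0,a1,2.); hsv=cv2.cvtColor(im,cv2.COLOR_RGB2HSV).astype(np.float32); u=np.array([np.cos(yaw),np.sin(yaw)]);v=np.array([-u[1],u[0]])
    V=0;Sa=0
    for l in lat:
        q=pj(n,[[*(np.array(P[:2])+u*x+v*l),z] for x in a]).astype(np.float32)
        V=V+cv2.remap(hsv[...,2],q[:,0],q[:,1],1).ravel();Sa=Sa+cv2.remap(hsv[...,1],q[:,0],q[:,1],1).ravel()
    return [(int(x),int(p/len(lat)),int(s/len(lat))) for x,p,s in zip(a,V,Sa)]
E
python3 - <<'E'
from prof import *
im=save('scene','s16.png');P=state()['position']
print('tail top edge (along,V,S)',prof(im,P,3.25,P[2]-12.7+22))
b=rec('green');print('recess end at foam z, from rec centre',b,prof(im,(b[0],b[1]),3.25,31.5))
r=rec('red');print('red wide end +x',prof(im,r,.11,31.5,55,85)); print('blue',prof(im,rec('blue'),.11,31.5,55,85))
E
```

```text
tail top edge (along,V,S) [(-85, 16, 54), (-83, 18, 58), (-81, 20, 50), (-79, 24, 76), (-77, 31, 127), (-75, 41, 166), (-73, 45, 159), (-71, 46, 152), (-69, 49, 149), (-67, 66, 151), (-65, 86, 148), (-63, 102, 144), (-61, 107, 142), (-59, 106, 144), (-57, 105, 144), (-55, 105, 144), (-53, 106, 143), (-51, 106, 142), (-49, 105, 143), (-47, 105, 143)]
recess end at foam z, from rec centre (np.float64(607.2959623397235), np.float64(101.56483905288218)) [(-85, 45, 10), (-83, 25, 46), (-81, 9, 98), (-79, 13, 60), (-77, 16, 51), (-75, 18, 64), (-73, 20, 55), (-71, 22, 61), (-69, 27, 104), (-67, 37, 160), (-65, 42, 163), (-63, 46, 155), (-61, 46, 151), (-59, 57, 150), (-57, 75, 150), (-55, 94, 146), (-53, 104, 143), (-51, 107, 143), (-49, 105, 145), (-47, 105, 144)]
red wide end +x [(55, 146, 194), (57, 146, 195), (59, 148, 194), (61, 145, 194), (63, 135, 193), (65, 104, 185), (67, 60, 153), (69, 21, 106), (71, 19, 69), (73, 18, 47), (75, 18, 36), (77, 16, 37), (79, 12, 65), (81, 10, 116), (83, 30, 51)]
blue [(55, 125, 190), (57, 126, 188), (59, 127, 188), (61, 126, 186), (63, 119, 186), (65, 94, 180), (67, 58, 153), (69, 22, 91), (71, 16, 62), (73, 27, 54), (75, 44, 49), (77, 53, 78), (79, 57, 74), (81, 58, 36), (83, 69, 31)]
```

>>> move_arm:
  plan:
    - {"offset": [0, 0, -6], "yaw": 0, "jaw": 0.9}
    - {"offset": [2.5, 0, -6], "yaw": 0, "jaw": 0.9}
    - {"offset": [5.2, 0, -6], "yaw": 0, "jaw": 0.9}
    - {"offset": [5.2, 0, -6], "yaw": 0, "jaw": 0.9}
    - {"offset": [5.2, 0, -4], "yaw": 0, "jaw": 0.9}
    - {"offset": [5.2, 0, -1], "yaw": 0, "jaw": 0.9}
    - {"offset": [5.2, 0, 0.5], "yaw": 0, "jaw": 0.9}
    - {"offset": [5.2, 0, 0.5], "yaw": 0, "jaw": 0.9}

```text
t: 42.4
position: [606.2, 101.0, 40.7]
eef_rot: [-0.055, 0.999, -0.0, -0.0]
force: [0.1, 0.1, -1.9]
finger_gap: 16.8
gripper_force: 40.0
```

```bash
python3 -c "
from h import *
go((607,101.6,34.2,3.25));print(state()['wrist_torque'])"
```

```text
at [606.2 101.   40.7] th -3.032 q [ 0.49  0.92 -1.02  1.75  0.92  1.03  0.8 ] F [ 0.1  0.1 -1.9] gap 16.8 t 42.4
  offset [np.float64(-0.9), np.float64(0.5), np.float64(6.5)] yaw 0.1
[ 0.01918914 -0.00668127  0.01015998]
```

It dropped in freely. Lower the rest.

>>> move_arm:
  plan:
    - {"offset": [0, 0.3, 3], "yaw": 0, "jaw": 0.9}
    - {"offset": [0, 0.3, 5], "yaw": 0, "jaw": 0.9}
    - {"offset": [0, 0.3, 6.5], "yaw": 0, "jaw": 0.9}
    - {"offset": [0, 0.3, 6.5], "yaw": 0, "jaw": 0.9}

```text
t: 42.8
position: [606.2, 101.3, 34.5]
eef_rot: [-0.055, 0.999, -0.0, -0.0]
force: [-0.5, 0.4, -1.8]
finger_gap: 16.8
gripper_force: 40.0
```

>>> move_arm:
  plan:
    - {"offset": [0, 0, 0], "yaw": 0, "jaw": 0.15}
    - {"offset": [0, 0, 0], "yaw": 0, "jaw": 0.15}
    - {"offset": [0, 0, 0], "yaw": 0, "jaw": 0.15}
    - {"offset": [0, 0, -15], "yaw": 0, "jaw": 0.15}
    - {"offset": [0, 0, -60], "yaw": 0, "jaw": 0.15}
    - {"offset": [0, 0, -100], "yaw": 0, "jaw": 0.15}
    - {"offset": [20, -40, -100], "yaw": 8, "jaw": 0.15}
    - {"offset": [40, -80, -100], "yaw": 16, "jaw": 0.15}
    - {"offset": [60, -120, -100], "yaw": 24, "jaw": 0.15}
    - {"offset": [80, -160, -100], "yaw": 32, "jaw": 0.15}
    - {"offset": [100, -200, -100], "yaw": 40, "jaw": 0.15}
    - {"offset": [120, -240, -100], "yaw": 48, "jaw": 0.15}

```text
t: 44.0
position: [512.9, -151.8, 136.1]
eef_rot: [0.359, 0.933, -0.0, 0.001]
force: [1.7, -0.9, 0.0]
finger_gap: 36.3
gripper_force: 0.0
```

Run:
```python
from ends import *
from prof import prof
ims={n:save(n,n[0]+'17.png') for n in('top','scene')}
for c,p0 in {'red':(419,-234.7,-1.89),'blue':(507.9,-378.8,-1.5)}.items():
  for n in ims:
    x,e=fit(ims,c,GRIP,p0,(n,));print(c,n,x.round(2).tolist(),e.round(3),ends(ims,c,x,n))
for c in('green','yellow'):
  for n in ims: x,e=fit(ims,c,GRIP+[0,0,21.5],(*rec(c),3.25),(n,),pad=8);print('seated?',c,n,x.round(2).tolist(),e.round(3),rec(c))
go((419,-234.7,110,-1.89))
```

```text
red top [417.17, -227.13, -1.94] 3.006 ([10.6, 0.19, 25.16, -83.17], np.float64(0.049))
red scene [417.86, -234.62, -1.91] 0.043 ([0.29, 0.02, 3.29, -3.25], np.float64(0.032))
blue top [508.19, -377.82, -1.49] 0.111 ([-0.31, -0.0, 5.53, -4.02], np.float64(0.073))
blue scene [506.93, -378.02, -1.52] 0.059 ([0.23, 0.02, 3.53, -2.51], np.float64(0.042))
seated? green top [609.62, 101.26, 3.24] 0.026 (np.float64(607.2959623397235), np.float64(101.56483905288218))
seated? green scene [606.13, 100.17, 3.26] 0.039 (np.float64(607.2959623397235), np.float64(101.56483905288218))
seated? yellow top [620.18, 6.0, 3.24] 0.058 (np.float64(617.8346792200922), np.float64(6.145053649039276))
seated? yellow scene [617.44, 6.08, 3.25] 0.053 (np.float64(617.8346792200922), np.float64(6.145053649039276))
at [ 510.9 -158.3  135.1] th 2.4 q [ 1.03  0.61 -1.03  1.91  0.64  0.99  0.54] F [ 0.2 -1.1 -0.1] gap 36.0 t 44.1
  offset [np.float64(16.1), np.float64(-118.4), np.float64(25.1)] yaw 65.8
```

>>> move_arm:
  plan:
    - {"offset": [2, -16, 0], "yaw": 8, "jaw": -0.4}
    - {"offset": [4, -32, 0], "yaw": 16, "jaw": -0.4}
    - {"offset": [6, -48, 0], "yaw": 24, "jaw": -0.4}
    - {"offset": [8, -64, 0], "yaw": 32, "jaw": -0.4}
    - {"offset": [10, -80, 0], "yaw": 40, "jaw": -0.4}
    - {"offset": [12, -96, 10], "yaw": 48, "jaw": -0.4}
    - {"offset": [16, -118, 30], "yaw": 56, "jaw": -0.4}
    - {"offset": [16, -118, 60], "yaw": 64, "jaw": -0.4}
    - {"offset": [16, -118, 80], "yaw": 65.8, "jaw": -0.4}
    - {"offset": [16, -118, 80], "yaw": 65.8, "jaw": -0.4}
    - {"offset": [16, -118, 80], "yaw": 65.8, "jaw": -0.4}
    - {"offset": [16, -118, 80], "yaw": 65.8, "jaw": -0.4}

```text
t: 45.3
position: [424.3, -227.6, 56.2]
eef_rot: [0.806, 0.592, 0.001, 0.001]
force: [0.6, -0.3, 0.7]
finger_gap: 59.5
gripper_force: 0.0
```

```bash
python3 -c "
from h import *
go((418.9,-234.8,35,-1.89))"
```

```text
at [ 424.3 -227.6   56.2] th 1.267 q [ 1.01  0.54 -0.7   2.09  0.54  0.7  -0.35] F [ 0.6 -0.3  0.7] gap 59.5 t 45.3
  offset [np.float64(-8.5), np.float64(-3.0), np.float64(21.2)] yaw 0.9
```

>>> move_arm:
  plan:
    - {"offset": [-8.5, -3, 10], "yaw": 0.9, "jaw": -0.4}
    - {"offset": [-8.5, -3, 20], "yaw": 0.9, "jaw": -0.4}
    - {"offset": [-8.5, -3, 20], "yaw": 0.9, "jaw": -0.4}
    - {"offset": [-8.5, -3, 20], "yaw": 0.9, "jaw": -0.4}

```text
t: 45.7
position: [417.0, -234.7, 34.3]
eef_rot: [0.811, 0.585, -0.0, -0.001]
force: [0.4, 0.5, 0.4]
finger_gap: 59.8
gripper_force: 0.0
```

```bash
python3 -c "
from h import *
go((418.9,-234.8,11.5,-1.89))"
```

```text
at [ 417.  -234.7   34.3] th 1.249 q [ 1.    0.58 -0.66  2.1   0.58  0.66 -0.37] F [0.4 0.5 0.4] gap 59.8 t 45.7
  offset [np.float64(0.5), np.float64(1.8), np.float64(22.8)] yaw -0.1
```

>>> move_arm:
  plan:
    - {"offset": [0.3, 1.5, 12], "yaw": 0, "jaw": -0.4}
    - {"offset": [0.3, 1.5, 22.5], "yaw": 0, "jaw": -0.4}
    - {"offset": [0.3, 1.5, 22.5], "yaw": 0, "jaw": -0.4}
    - {"offset": [0.3, 1.5, 22.5], "yaw": 0, "jaw": 0.9}
    - {"offset": [0.3, 1.5, 22.5], "yaw": 0, "jaw": 0.9}
    - {"offset": [0.3, 1.5, 22.5], "yaw": 0, "jaw": 0.9}
    - {"offset": [0.3, 1.5, 22.5], "yaw": 0, "jaw": 0.9}
    - {"offset": [0.3, 1.5, 22.5], "yaw": 0, "jaw": 0.9}
    - {"offset": [0.3, 1.5, 22.5], "yaw": 0, "jaw": 0.9}

```text
t: 46.6
position: [419.4, -235.2, 12.7]
eef_rot: [0.811, 0.585, 0.0, 0.0]
force: [1.0, -0.2, 4.1]
finger_gap: 16.6
gripper_force: 39.8
```

```bash
python3 -c "
from h import *
print(rec('red'));r=rec('red',-.7);go((*r,110,.11))"
```

```text
(np.float64(623.1040376602766), np.float64(-41.56483905288218))
at [ 419.4 -235.2   12.7] th 1.249 q [ 0.97  0.61 -0.62  2.1   0.62  0.62 -0.41] F [ 1.  -0.2  4.1] gap 16.6 t 46.6
  offset [np.float64(247.8), np.float64(131.4), np.float64(-97.3)] yaw 65.3
```

>>> move_arm:
  plan:
    - {"offset": [0, 0, -40], "yaw": 0, "jaw": 0.9}
    - {"offset": [0, 0, -80], "yaw": -4, "jaw": 0.9}
    - {"offset": [0, 0, -105], "yaw": -12, "jaw": 0.9}
    - {"offset": [30, 16, -105], "yaw": -20, "jaw": 0.9}
    - {"offset": [60, 32, -105], "yaw": -28, "jaw": 0.9}
    - {"offset": [90, 48, -105], "yaw": -36, "jaw": 0.9}
    - {"offset": [120, 64, -105], "yaw": -44, "jaw": 0.9}
    - {"offset": [150, 80, -105], "yaw": -52, "jaw": 0.9}
    - {"offset": [180, 96, -105], "yaw": -60, "jaw": 0.9}
    - {"offset": [210, 112, -105], "yaw": -68, "jaw": 0.9}
    - {"offset": [235, 125, -105], "yaw": -76, "jaw": 0.9}
    - {"offset": [248, 131, -105], "yaw": -84, "jaw": 0.9}

```text
t: 47.8
position: [622.7, -38.6, 116.9]
eef_rot: [0.208, 0.978, 0.001, -0.0]
force: [-0.7, -0.1, -1.1]
finger_gap: 16.7
gripper_force: 39.5
```

>>> move_arm:
  plan:
    - {"offset": [0, 0, 0], "yaw": -8, "jaw": 0.9}
    - {"offset": [0, 0, 0], "yaw": -16, "jaw": 0.9}
    - {"offset": [0, 0, 0], "yaw": -24, "jaw": 0.9}
    - {"offset": [0, 0, 0], "yaw": -30.7, "jaw": 0.9}
    - {"offset": [0, 0, 0], "yaw": -30.7, "jaw": 0.9}
    - {"offset": [0, 0, 0], "yaw": -30.7, "jaw": 0.9}
    - {"offset": [0, 0, 0], "yaw": -30.7, "jaw": 0.9}

```text
t: 48.5
position: [621.4, -41.4, 117.1]
eef_rot: [-0.053, 0.999, -0.0, -0.0]
force: [0.4, 0.9, -1.1]
finger_gap: 16.7
gripper_force: 39.6
```

```bash
python3 -c "
from h import *
go((*rec('red',-.5),52,3.25))"
```

```text
at [621.4 -41.4 117.1] th -3.035 q [ 0.77  0.86 -1.13  1.7   0.85  1.15  1.07] F [ 0.4  0.9 -1.1] gap 16.7 t 48.5
  offset [np.float64(-1.2), np.float64(-0.3), np.float64(65.1)] yaw -0.1
```

>>> move_arm:
  plan:
    - {"offset": [-1.2, -0.3, 30], "yaw": 0, "jaw": 0.9}
    - {"offset": [-1.2, -0.3, 60], "yaw": 0, "jaw": 0.9}
    - {"offset": [-1.2, -0.3, 66], "yaw": 0, "jaw": 0.9}
    - {"offset": [-1.2, -0.3, 66], "yaw": 0, "jaw": 0.9}
    - {"offset": [-1.2, -0.3, 66], "yaw": 0, "jaw": 0.9}
    - {"offset": [-1.2, -0.3, 66], "yaw": 0, "jaw": 0.9}

```text
t: 49.1
position: [624.0, -41.1, 53.0]
eef_rot: [-0.055, 0.999, -0.0, 0.001]
force: [-0.4, -0.5, -0.6]
finger_gap: 16.9
gripper_force: 39.5
```

Run:
```python
from prof import *
go((*rec('red',-.5),42,3.25))
im=save('scene','s18.png');P=state()['position']
print('head/steel end, top of head',prof(im,P,.11,P[2]-12.7+10,45,85,lat=(-13,13)))
print('grip end',prof(im,P,.11,P[2]-12.7+22,5,45,lat=(-4,0,4)))
```

```text
at [624.  -41.1  53. ] th -3.032 q [ 0.73  0.93 -1.06  1.72  0.93  1.07  1.03] F [-0.4 -0.5 -0.6] gap 16.9 t 49.1
  offset [np.float64(1.5), np.float64(-0.4), np.float64(11.0)] yaw 0.0
head/steel end, top of head [(45, 117, 12), (47, 126, 13), (49, 130, 13), (51, 130, 13), (53, 129, 12), (55, 130, 12), (57, 130, 12), (59, 131, 12), (61, 125, 13), (63, 111, 14), (65, 74, 21), (67, 61, 50), (69, 82, 111), (71, 106, 168), (73, 112, 199), (75, 91, 201), (77, 47, 104), (79, 19, 40), (81, 20, 27), (83, 20, 20)]
grip end [(5, 64, 206), (7, 64, 209), (9, 65, 209), (11, 66, 206), (13, 66, 209), (15, 65, 216), (17, 65, 217), (19, 66, 211), (21, 66, 210), (23, 68, 206), (25, 67, 208), (27, 63, 214), (29, 62, 202), (31, 60, 139), (33, 57, 68), (35, 65, 24), (37, 78, 12), (39, 96, 13), (41, 108, 12), (43, 119, 11)]
```

>>> move_arm:
  plan:
    - {"offset": [0.9, -0.3, 4], "yaw": 0, "jaw": 0.9}
    - {"offset": [0.9, -0.3, 6], "yaw": 0, "jaw": 0.9}
    - {"offset": [0.9, -0.3, 6], "yaw": 0, "jaw": 0.9}
    - {"offset": [0.9, -0.3, 9], "yaw": 0, "jaw": 0.9}
    - {"offset": [0.9, -0.3, 12], "yaw": 0, "jaw": 0.9}
    - {"offset": [0.9, -0.3, 12], "yaw": 0, "jaw": 0.9}

```text
t: 49.75
position: [621.6, -41.9, 38.6]
eef_rot: [-0.055, 0.999, 0.0, -0.0]
force: [-0.2, -0.9, -0.9]
finger_gap: 16.6
gripper_force: 39.5
```

Below the rim (38.6 < 44) with no force. Lower and release, then go off towards blue.

>>> move_arm:
  plan:
    - {"offset": [0, 0, 2.5], "yaw": 0, "jaw": 0.9}
    - {"offset": [0, 0, 4.3], "yaw": 0, "jaw": 0.9}
    - {"offset": [0, 0, 4.3], "yaw": 0, "jaw": 0.9}
    - {"offset": [0, 0, 4.3], "yaw": 0, "jaw": 0.15}
    - {"offset": [0, 0, 4.3], "yaw": 0, "jaw": 0.15}
    - {"offset": [0, 0, 4.3], "yaw": 0, "jaw": 0.15}
    - {"offset": [0, 0, -15], "yaw": 0, "jaw": 0.15}
    - {"offset": [0, 0, -60], "yaw": 0, "jaw": 0.15}
    - {"offset": [0, 0, -105], "yaw": 0, "jaw": 0.15}
    - {"offset": [5, -40, -105], "yaw": 8, "jaw": 0.15}
    - {"offset": [10, -80, -105], "yaw": 16, "jaw": 0.15}
    - {"offset": [15, -120, -105], "yaw": 24, "jaw": 0.15}

```text
t: 50.95
position: [620.7, -163.7, 146.7]
eef_rot: [0.156, 0.988, -0.0, 0.001]
force: [0.1, 0.6, -0.7]
finger_gap: 36.5
gripper_force: 0.0
```

Run:
```python
from ends import *
ims={n:save(n,n[0]+'19.png') for n in('top','scene')}
for n in ims: x,e=fit(ims,'red',GRIP+[0,0,21.5],(*rec('red'),.11),(n,),pad=8);print('seated?',n,x.round(2).tolist(),e.round(3),rec('red'))
x,e=fit(ims,'blue',GRIP,(507.9,-378.5,-1.5),('scene',));print('blue',x.round(2),e.round(3))
go((507.5,-378.5,110,-1.505))
```

```text
seated? top [619.52, -42.27, 0.13] 0.073 (np.float64(623.1040376602766), np.float64(-41.56483905288218))
seated? scene [615.37, -42.9, 0.1] 0.034 (np.float64(623.1040376602766), np.float64(-41.56483905288218))
blue [ 506.54 -377.97   -1.5 ] 0.061
at [ 620.  -171.8  145.3] th 2.818 q [ 0.92  0.81 -1.06  1.63  0.76  1.17  0.92] F [-0.  -0.3  0.1] gap 36.6 t 51.0
  offset [np.float64(41.0), np.float64(-231.8), np.float64(35.3)] yaw 67.7
```

>>> move_arm:
  plan:
    - {"offset": [7, -40, 0], "yaw": 8, "jaw": -0.4}
    - {"offset": [14, -80, 0], "yaw": 16, "jaw": -0.4}
    - {"offset": [21, -120, 0], "yaw": 24, "jaw": -0.4}
    - {"offset": [28, -160, 0], "yaw": 32, "jaw": -0.4}
    - {"offset": [35, -200, 10], "yaw": 40, "jaw": -0.4}
    - {"offset": [41, -232, 20], "yaw": 48, "jaw": -0.4}
    - {"offset": [41, -232, 50], "yaw": 56, "jaw": -0.4}
    - {"offset": [41, -232, 75], "yaw": 64, "jaw": -0.4}
    - {"offset": [41, -232, 95], "yaw": 67.7, "jaw": -0.4}
    - {"offset": [41, -232, 95], "yaw": 67.7, "jaw": -0.4}
    - {"offset": [41, -232, 95], "yaw": 67.7, "jaw": -0.4}
    - {"offset": [41, -232, 95], "yaw": 67.7, "jaw": -0.4}

```text
t: 52.25
position: [511.9, -371.2, 51.2]
eef_rot: [0.678, 0.735, 0.0, 0.001]
force: [-0.4, 0.0, 0.3]
finger_gap: 60.1
gripper_force: 0.0
```

```bash
python3 -c "
from h import *
go((507.6,-378.1,35,-1.505))"
```

```text
at [ 511.9 -371.2   51.2] th 1.653 q [ 1.12  0.79 -0.76  1.71  0.66  0.91  0.17] F [-0.4  0.   0.3] gap 60.1 t 52.2
  offset [np.float64(-6.5), np.float64(-4.9), np.float64(16.2)] yaw 0.9
```

>>> move_arm:
  plan:
    - {"offset": [-6.5, -4.9, 8], "yaw": 0.9, "jaw": -0.4}
    - {"offset": [-6.5, -4.9, 16], "yaw": 0.9, "jaw": -0.4}
    - {"offset": [-6.5, -4.9, 16], "yaw": 0.9, "jaw": -0.4}
    - {"offset": [-6.5, -4.9, 16], "yaw": 0.9, "jaw": -0.4}

```text
t: 52.65
position: [505.7, -377.9, 32.9]
eef_rot: [0.684, 0.729, 0.0, -0.0]
force: [0.7, 0.5, -0.2]
finger_gap: 59.8
gripper_force: 0.0
```

```bash
python3 -c "
from h import *
go((507.6,-378.1,12,-1.505))"
```

```text
at [ 505.7 -377.9   32.9] th 1.635 q [ 1.12  0.81 -0.74  1.71  0.68  0.89  0.15] F [ 0.7  0.5 -0.2] gap 59.8 t 52.6
  offset [np.float64(-0.3), np.float64(1.9), np.float64(20.9)] yaw -0.1
```

>>> move_arm:
  plan:
    - {"offset": [-0.3, 1.5, 10], "yaw": 0, "jaw": -0.4}
    - {"offset": [-0.3, 1.5, 20.5], "yaw": 0, "jaw": -0.4}
    - {"offset": [-0.3, 1.5, 20.5], "yaw": 0, "jaw": -0.4}
    - {"offset": [-0.3, 1.5, 20.5], "yaw": 0, "jaw": 0.9}
    - {"offset": [-0.3, 1.5, 20.5], "yaw": 0, "jaw": 0.9}
    - {"offset": [-0.3, 1.5, 20.5], "yaw": 0, "jaw": 0.9}
    - {"offset": [-0.3, 1.5, 20.5], "yaw": 0, "jaw": 0.9}
    - {"offset": [-0.3, 1.5, 20.5], "yaw": 0, "jaw": 0.9}
    - {"offset": [-0.3, 1.5, 20.5], "yaw": 0, "jaw": 0.9}

```text
t: 53.55
position: [508.0, -378.4, 13.3]
eef_rot: [0.684, 0.729, 0.0, 0.0]
force: [0.3, 0.5, 2.4]
finger_gap: 16.8
gripper_force: 40.6
```

```bash
python3 -c "
from h import *
print(rec('blue'));go((*rec('blue',-.5),115,.11))"
```

```text
(np.float64(612.5653207799079), np.float64(53.854946350960724))
at [ 508.  -378.4   13.3] th 1.635 q [ 1.1   0.84 -0.72  1.71  0.7   0.86  0.14] F [0.3 0.5 2.4] gap 16.8 t 53.5
  offset [np.float64(424.7), np.float64(131.5), np.float64(-101.7)] yaw 87.4
```

>>> move_arm:
  plan:
    - {"offset": [0, 0, -40], "yaw": 0, "jaw": 0.9}
    - {"offset": [0, 0, -80], "yaw": -6, "jaw": 0.9}
    - {"offset": [25, 8, -105], "yaw": -14, "jaw": 0.9}
    - {"offset": [70, 22, -105], "yaw": -22, "jaw": 0.9}
    - {"offset": [115, 36, -105], "yaw": -30, "jaw": 0.9}
    - {"offset": [160, 50, -105], "yaw": -38, "jaw": 0.9}
    - {"offset": [205, 64, -105], "yaw": -46, "jaw": 0.9}
    - {"offset": [250, 78, -105], "yaw": -54, "jaw": 0.9}
    - {"offset": [295, 91, -105], "yaw": -62, "jaw": 0.9}
    - {"offset": [340, 105, -105], "yaw": -70, "jaw": 0.9}
    - {"offset": [385, 119, -105], "yaw": -78, "jaw": 0.9}
    - {"offset": [424.7, 131.5, -105], "yaw": -86, "jaw": 0.9}

```text
t: 54.75
position: [611.4, 56.1, 117.4]
eef_rot: [-0.0, 1.0, 0.0, -0.0]
force: [0.0, -0.9, -1.0]
finger_gap: 16.5
gripper_force: 40.2
```

>>> move_arm:
  plan:
    - {"offset": [0, 0, 0], "yaw": -5, "jaw": 0.9}
    - {"offset": [0, 0, 0], "yaw": -6.6, "jaw": 0.9}
    - {"offset": [0, 0, 0], "yaw": -6.6, "jaw": 0.9}
    - {"offset": [0, 0, 0], "yaw": -6.6, "jaw": 0.9}
    - {"offset": [0, 0, 0], "yaw": -6.6, "jaw": 0.9}

```text
t: 55.25
position: [611.7, 52.2, 117.6]
eef_rot: [-0.053, 0.999, -0.0, -0.0]
force: [0.3, -0.2, -2.0]
finger_gap: 16.7
gripper_force: 40.2
```

```bash
python3 -c "
from h import *
go((*rec('blue',-.5),54,3.25))"
```

```text
at [611.7  52.2 117.6] th -3.036 q [ 0.63  0.85 -1.14  1.72  0.85  1.15  0.91] F [ 0.3 -0.2 -2. ] gap 16.7 t 55.2
  offset [np.float64(-0.6), np.float64(1.6), np.float64(63.6)] yaw -0.1
```

>>> move_arm:
  plan:
    - {"offset": [-0.6, 1.6, 30], "yaw": 0, "jaw": 0.9}
    - {"offset": [-0.6, 1.6, 58], "yaw": 0, "jaw": 0.9}
    - {"offset": [-0.6, 1.6, 64], "yaw": 0, "jaw": 0.9}
    - {"offset": [-0.6, 1.6, 64], "yaw": 0, "jaw": 0.9}
    - {"offset": [-0.6, 1.6, 64], "yaw": 0, "jaw": 0.9}
    - {"offset": [-0.6, 1.6, 64], "yaw": 0, "jaw": 0.9}

```text
t: 55.85
position: [613.2, 55.9, 55.4]
eef_rot: [-0.054, 0.999, 0.0, 0.001]
force: [0.0, 0.1, -1.3]
finger_gap: 16.8
gripper_force: 40.2
```

Run:
```python
from prof import *
go((*rec('blue',-.5),43,3.25))
im=save('scene','s20.png');P=state()['position']
print('head end',prof(im,P,.11,P[2]-13.3+10,53,81,lat=(-13,13)))
```

```text
at [613.2  55.9  55.4] th -3.033 q [ 0.59  0.92 -1.07  1.75  0.93  1.06  0.86] F [ 0.   0.1 -1.3] gap 16.8 t 55.9
  offset [np.float64(1.3), np.float64(-2.0), np.float64(12.4)] yaw 0.0
head end [(53, 130, 10), (55, 129, 11), (57, 129, 12), (59, 129, 12), (61, 122, 11), (63, 104, 12), (65, 80, 14), (67, 58, 17), (69, 52, 57), (71, 54, 116), (73, 55, 195), (75, 51, 203), (77, 42, 167), (79, 26, 86)]
```

>>> move_arm:
  plan:
    - {"offset": [1.4, -1.7, 5], "yaw": 0, "jaw": 0.9}
    - {"offset": [1.4, -1.7, 8], "yaw": 0, "jaw": 0.9}
    - {"offset": [1.4, -1.7, 8], "yaw": 0, "jaw": 0.9}
    - {"offset": [1.4, -1.7, 11], "yaw": 0, "jaw": 0.9}
    - {"offset": [1.4, -1.7, 14], "yaw": 0, "jaw": 0.9}
    - {"offset": [1.4, -1.7, 14], "yaw": 0, "jaw": 0.9}

```text
t: 56.5
position: [610.5, 53.7, 39.2]
eef_rot: [-0.055, 0.999, -0.0, -0.0]
force: [-0.1, 0.0, -2.1]
finger_gap: 16.8
gripper_force: 40.2
```

In the recess without force; lower, release and retreat so that both cameras see the tray.

>>> move_arm:
  plan:
    - {"offset": [0, 0, 2.5], "yaw": 0, "jaw": 0.9}
    - {"offset": [0, 0, 4.5], "yaw": 0, "jaw": 0.9}
    - {"offset": [0, 0, 4.5], "yaw": 0, "jaw": 0.9}
    - {"offset": [0, 0, 4.5], "yaw": 0, "jaw": 0.15}
    - {"offset": [0, 0, 4.5], "yaw": 0, "jaw": 0.15}
    - {"offset": [0, 0, 4.5], "yaw": 0, "jaw": 0.15}
    - {"offset": [0, 0, -15], "yaw": 0, "jaw": 0.15}
    - {"offset": [0, 0, -60], "yaw": 0, "jaw": 0.15}
    - {"offset": [0, 0, -105], "yaw": 0, "jaw": 0.15}
    - {"offset": [5, -45, -115], "yaw": 0, "jaw": 0.15}
    - {"offset": [10, -90, -115], "yaw": 0, "jaw": 0.15}
    - {"offset": [15, -135, -115], "yaw": 0, "jaw": 0.15}

```text
t: 57.7
position: [611.5, -83.1, 157.6]
eef_rot: [-0.055, 0.998, -0.001, 0.002]
force: [0.6, -0.5, -0.4]
finger_gap: 36.3
gripper_force: 0.0
```

>>> move_arm:
  plan:
    - {"offset": [5, -45, 0], "yaw": 0, "jaw": 0.15}
    - {"offset": [10, -90, 0], "yaw": 0, "jaw": 0.15}
    - {"offset": [15, -135, 0], "yaw": 0, "jaw": 0.15}
    - {"offset": [20, -180, 0], "yaw": 0, "jaw": 0.15}
    - {"offset": [25, -225, 0], "yaw": 0, "jaw": 0.15}
    - {"offset": [25, -225, 0], "yaw": 0, "jaw": 0.15}
    - {"offset": [25, -225, 0], "yaw": 0, "jaw": 0.15}

```text
t: 58.4
position: [610.2, -310.1, 155.9]
eef_rot: [-0.053, 0.999, 0.0, 0.001]
force: [0.1, 1.5, -0.4]
finger_gap: 36.2
gripper_force: 0.0
```

Run:
```python
from tray import *
from prof import prof
ims={n:save(n,n[0]+'21.png') for n in('top','scene')}
# grip top edges: V profile along the top face line (z=43.5 seated); height cue: joint two-camera fit
for c,y in(('green',3.25),('blue',.11),('yellow',3.25),('red',.11)):
    r=rec(c); f=[fit(ims,c,GRIP+[0,0,21.5],(*r,y),(n,),pad=8) for n in ims]
    print(c,np.round(r,1),*[(x.round(2).tolist(),e.round(3)) for x,e in f])
    if y>1: print('  tail top',[a for a in prof(ims['scene'],r,y,43.5,-77,-51)])
    else: print('  head end',prof(ims['scene'],r,y,31.5,55,79,lat=(-13,13)))
    print('  fork -x top cam' if y>1 else '  tail top cam',prof(ims['top'],r,y,31.5 if y>1 else 43.5,*((55,79) if y>1 else (-79,-55)),n='top',lat=(-13,13) if y>1 else (-4,0,4)))
p,e=fit(ims,'orange',BAR+[0,0,37.5],(568,176,-.03),('scene',));print('handle',p.round(2),e.round(3));p,e=fit(ims,'orange',BAR+[0,0,37.5],(568,176,-.03),('top',));print('handle',p.round(2),e.round(3))
for l in('coolant','mug','paste'): print(l,[(np.round(d['bbox']).tolist(),round(d['score'],2)) for d in spot_in('top',l)[:1]])
g=cv2.cvtColor(ims['scene'],cv2.COLOR_RGB2HSV)[308:326,352:370];print(g[...,2])
```

```text
green [607.3 101.6] ([610.01, 101.24, 3.24], np.float64(0.027)) ([606.51, 100.05, 3.26], np.float64(0.037))
  tail top [(-77, 19, 53), (-75, 25, 74), (-73, 32, 111), (-71, 41, 147), (-69, 45, 151), (-67, 57, 153), (-65, 79, 151), (-63, 98, 146), (-61, 108, 143), (-59, 109, 143), (-57, 108, 143), (-55, 107, 144), (-53, 106, 145)]
  fork -x top cam [(55, 178, 11), (57, 178, 10), (59, 177, 9), (61, 174, 9), (63, 164, 8), (65, 135, 13), (67, 104, 26), (69, 78, 46), (71, 63, 40), (73, 55, 37), (75, 55, 38), (77, 54, 39)]
blue [612.6  53.9] ([609.33, 52.41, 0.1], np.float64(0.03)) ([605.88, 52.57, 0.13], np.float64(0.06))
  head end [(55, 132, 13), (57, 134, 13), (59, 133, 14), (61, 117, 11), (63, 85, 15), (65, 44, 24), (67, 26, 41), (69, 20, 51), (71, 21, 54), (73, 19, 57), (75, 20, 52), (77, 19, 58)]
  tail top cam [(-79, 56, 38), (-77, 56, 40), (-75, 55, 41), (-73, 54, 31), (-71, 64, 60), (-69, 86, 115), (-67, 125, 151), (-65, 152, 156), (-63, 169, 154), (-61, 173, 153), (-59, 173, 153), (-57, 173, 153)]
yellow [617.8   6.1] ([620.4, 6.17, 3.23], np.float64(0.056)) ([617.08, 5.8, 3.24],
[... 1786 characters left out ...]
 87  81  85  83  86  83]
 [ 38  38  42  46  50  57  66  74  69  49  72  80  79  81  89  92 101 106]
 [106  99  67  42  54  44  37  44 114  80  41  40  47  46  54  63  73  79]
 [149 147 132 123 129 103  86  86 151 107  57  52  74  62  41  36  40  34]
 [156 159 156 158 161 116  87  83 151 101  54  68 133 138 135 130 129 129]
 [156 157 158 157 159  99  56  60 152  96  56  88 149 164 163 162 165 164]
 [155 156 157 156 162  92  56  67 120  77  57  73 145 155 152 153 155 158]
 [155 154 156 157 161  92  57  56  74  48  55  56 144 159 152 154 153 152]
 [149 148 151 151 160  90  58  61  54  46  57  58 147 158 154 154 155 154]
 [144 145 149 150 143  74  42  42  37  44  45  55 144 157 155 156 155 156]]
```

Run:
```python
from fit import *
im=cv2.imread('pics/raw_s21.png')[:,:,::-1].copy()
k,l,st,c=cv2.connectedComponentsWithStats(mask(im,'green'));print([s.tolist() for s in st if 40<s[4]<1000])
s=state();print(s['force'].round(1),s['t']);print(finish_job())
```

```text
[[175, 248, 23, 21, 330], [373, 278, 11, 32, 271]]
[ 1.  -0.6 -0.4] 58.65
the job is handed in; nothing more can be done
None
```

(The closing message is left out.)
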